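# Hang the pie baskets on the lift rack

## Robot

A 6-joint arm with a two-finger parallel gripper is mounted at the origin on the work surface. World frame = base frame: x ahead of the robot, y to its left, z up, the work surface at z = 0. Lengths are in m, angles in rad, forces in N, time in s.
With the tool pointing down it reaches from about 0.275 to 0.825 m from the base axis. Payload 4.9 kg.
Tool frame: the origin (TCP) lies midway between the tips of the shut fingers; the grasp point (between the pads) lies 19 mm behind it; z points along the fingers, y is the line along which they close (so a half turn about z gives the same grasp; the last joint's range is limited). The gripper opens to 85 mm and grips with 20 to 120 N. Pads are 22 mm wide; open, the fingers measure 114 mm over their backs; the gripper's body (76 mm by 85 mm) begins 54 mm behind the grasp point. The pads swing forward as they close: fully open they stand 13 mm farther back than shut.
Start: joints at [1.16, 0.326, -0.193, 1.052, 0, 1.437], TCP at [0.15, 0.529, 0.231] pointing down, gripper open.
Joint ranges: [-2.65, 2.65], [-0.97, 1.79], [-1.3, 1.35], [-1.93, 2.1], [-1.47, 1.37], [-3.14, 3.14]. Speed limits (rad/s): [2.57, 2.57, 3.14, 3.14, 3.14, 3.14].

## Interface

Orientations are given as a unit quaternion [x, y, z, w].
In Python, from cell import * gives the robot as it stands. The module is installed in compiled form; this text tells all that it offers.
- The arm moves only by the tool arm_command, never from a script. Its argument "rows" is a list of rows, each an object with "delta_pos": the shift along the tool's x, y, z in cm, a list of three; "roll": the turn about the tool's z in rad; "jaw": the opening, from 0 (shut) to 1 (fully open). In form: [{"delta_pos": [dx, dy, dz], "roll": roll, "jaw": jaw}, ...]. A call has 1 to 8 rows; each row is the pose to reach, as a shift and turn from the pose commanded when the call began, along the tool's axes at that moment; what a row does not reach only later rows make up. A row lasts 1/12 s, in which the tool goes at most 41.7 mm and 7.16 degrees, less where a joint would pass 70% of its speed; a pose out of reach is approached as far as the arm can. A call with a gripper value outside its range is refused whole. The fingers move at their own pace and stop on an object; "grip_force" is the grip in N (left out, the last holds). Time passes only in rows, so rows that repeat a pose let the fingers close. It gives the time, the measured TCP pose, the force, the opening and the grip force at its end, in the units of the state.
- observe(): the state, without advancing time (a new reading comes with each control period).
- get_image(name): name is "side" or "top" or "wrist"; returns the picture (480x640x3 uint8, red, green, blue); there is no depth.
- get_calibration(name): a dict with "K" (3x3 intrinsics, pixels), "pose" (4x4, takes a point from camera to world coordinates); the wrist camera has in their place "T_tool_cam" (4x4, takes a point from camera to tool coordinates, whose origin is the TCP and whose axes are the flange's). Camera axes: x right, y up, looking along -z (the intrinsics and any distortion apply to the point x, -y, -z); pixel columns grow to the right and rows downward; lengths in m; the calibration is good to about 2 mm. The wrist camera is an equidistant fisheye: a pixel r from the principal point sees the ray r / f radians off the axis. A picture is of the moment at which its call begins: read the wrist's pose just before it. get_calibration takes no time and is no camera call.
- close_job(): hands the job in; it is judged then, once.
Trained networks look in the newest picture that a camera, given by its name, has taken for a name from the list of things; names that differ only in an ending like _2 or _b are one class to them, and where a whole thing is asked for, a point or a joint stands for the part that bears it (a point fixed in the world has none). Each returns a list of dicts, best first, with "conf" (0 to 1); they miss things now and then, are a little off and sometimes report something else, mostly with a low value. They report only what shows in the picture. A call takes as long as a camera call.
- boxes_of(camera, target): "position" ([x, y, z] in m, in the coordinates of the camera as it stood for that picture, good to about 4 mm: the middle of the surface that is visible of it).
- trace(camera, target): "region" (480x640 bool, what is visible of it).
- mark_of(camera, target): "position" ([x, y, z] in m, in the coordinates of the camera as it stood for that picture, good to about 4 mm: a listed point, or the origin of a listed thing).
The state is a dict: "t": time; "q": joint angles; "dq": joint speeds; "joint_efforts": joint torques, N m; "tool_pos": TCP position; "tcp_rot": TCP orientation; "wrist_force": force on the tool from outside, world axes, zero at the start; "torque": the same for the moment, N m; "grip_width": opening from 0.0 (shut) to 1.0 (fully open); "gripper_force": force on a finger pad.
Only numpy, scipy, OpenCV 4.12 (cv2) and the standard library are available. Lean on these libraries where they do the work, as an engineer would, in place of code of your own. Each camera call takes 0.05 s, during which the arm holds its last target. There are 200 camera calls.

## Task

Clear the wire pie baskets off the counter onto the lift rack: wind the hook rail up with the handwheel until its pointer is at the lower mark and leave it there, then hang every basket by its handle on a twin hook of its own. When all are hanging freely, wind the rail on up to the upper mark; do not shift the bottle, the jar or the napkin holder.

Things in the scene. Friction and masses are not known exactly. Their poses are not given: they have to be found in the camera images.
- basket1_grip (a point): White-coated wire basket, 90 (x) x 136 (y) x 45 mm high, about 0.14 kg, one of up to three alike. Point: centre of the wooden grip on its fixed arched handle, 115 mm above the underside; x across the bar, y along it, z up. Grip 14 x 14 mm, 44 mm long; beyond it a 10 mm round bar to upright legs at y = +-62 mm. Free window under the bar 65 mm high. None if absent.
- basket2_grip (a point): White-coated wire basket, 90 (x) x 136 (y) x 45 mm high, about 0.14 kg, one of up to three alike. Point: centre of the wooden grip on its fixed arched handle, 115 mm above the underside; x across the bar, y along it, z up. Grip 14 x 14 mm, 44 mm long; beyond it a 10 mm round bar to upright legs at y = +-62 mm. Free window under the bar 65 mm high. None if absent.
- basket3_grip (a point): White-coated wire basket, 90 (x) x 136 (y) x 45 mm high, about 0.14 kg, one of up to three alike. Point: centre of the wooden grip on its fixed arched handle, 115 mm above the underside; x across the bar, y along it, z up. Grip 14 x 14 mm, 44 mm long; beyond it a 10 mm round bar to upright legs at y = +-62 mm. Free window under the bar 65 mm high. None if absent.
- hook1 (a point): Rest point (for the handle bar's centre line) of the right-hand (smallest y) twin hook on the rail; the hooks are alike, 165 mm apart. x axis level, from the robot towards the rail; y along the rail; z up. Two 8 mm dark prongs at y = +-34 mm run from the rail forward (-x), slightly downhill, to their lowest place here. Height of this point = 0.100 m + joint rail.
- hook2 (a point): The same point of the middle twin hook. Each prong ends in an upturned tip 23 mm in front (-x) of the point, its top 12 mm above the point; the prong's underside is 14 mm below it. 60 mm is free between the two prongs for fingers. The prongs' uprights stand 75 mm behind the point (+x), and the rail (18 x 22 mm) is 75 mm behind and 50 mm below it.
- hook3 (a point): The same point of the left-hand (largest y) twin hook. In line with the rail (75 mm behind the hooks' points) a post of 20 mm diameter, 324 mm tall, stands 97 mm to the side of each outer hook.
- rail (a joint): Height of the hook rail above its lowest position (m, grows upwards, to 0.19). Lower mark = 0.120, upper mark = 0.160: centres of two black bars on the white strip by the right-hand post; a black pointer on the rail shows its height. Counterbalanced and geared to the handwheel, 20 mm per rad; stays where it is left.
- wheel (a joint): Angle of the handwheel (rad, grows clockwise seen from above, which raises the rail: rail = 0.020 x wheel; stops at 0 and about 9.5). Takes 0.15 to 0.3 N m to turn and holds where it is left.
- wheel_grip (a point): Level handwheel, 124 mm across, on a grey gearbox at the right-hand end of the rack. Point: on its upright axis, in the black grip bar over its hub, 110 mm above the counter. The bar is 64 mm long (x axis) and 16 mm thick (y axis), its top 12 mm above the point, its underside 24 mm below; the rim's top is 29 mm below. x and y turn with the wheel; z up.
- bottle_center (a point): A red sauce bottle, 60 mm across, 170 mm tall, standing near the robot at its left; this point is its centre. Leave alone.
- jar_center (a point): A glass jar with steel cap, 72 mm across, 85 mm tall, near the robot, at its right; this point is its centre. Leave alone.
- napkins_center (a point): A steel napkin holder, 100 x 130 x 110 mm, at the far left; this point is its centre. Leave alone.

How it is judged:
By the outcome, as a careful person would: the job done as asked, in the order asked, and still so for the second after the job is handed in, with the robot touching nothing.
Of basket1, basket2, basket3 only 2 to 3 are there at a start; the rules pass over those that are not, and their reading is None.
At some moment in a run one of basket1, basket2, basket3 may be knocked a few centimetres aside while the robot is not near it.
It also fails if it takes over 208 s, if anything falls off the work surface, if the arm or the gripper's body presses on something with over 40 N, if the wrist force passes 120 N, or if a joint passes its speed limit or range.

## Working session

There is one attempt and no reset: what is moved stays moved. The work goes in short steps, Python scripts to look and compute and a tool call to move; the robot and the scene stay as the last step left them, time stands still between calls to the robot, and variables do not carry over. Pictures are saved under pics/ and viewed, at most 14 in all, crops included, and the job is handed in when it is done.

Besides the shell and the picture viewer there is one more tool, called after "Emit:" as name(argument=value, ...), one argument or row to a line, values as JSON. arm_command: Moves the arm, as the interface text tells. Its arguments: {"type":"object","properties":{"rows":{"type":"array","items":{"type":"object","properties":{"delta_pos":{"type":"array","items":{"type":"number"}},"roll":{"type":"number"},"jaw":{"type":"number"}}}},"grip_force":{"type":"number"}},"required":["rows"]}

```bash
mkdir -p pics; cat > h.py <<'E'
from cell import *
import numpy as np, cv2
from scipy.spatial.transform import Rotation as R
def tool():
    s=observe(); T=np.eye(4); T[:3,:3]=R.from_quat(s['tcp_rot']).as_matrix(); T[:3,3]=s['tool_pos']; return T
def pose(cam):
    c=get_calibration(cam)
    return c['pose'] if cam!='wrist' else tool()@c['T_tool_cam']
def w(cam,p): return (np.array(pose(cam))@np.r_[p,1])[:3]
def marks(cam,names,f=mark_of):
    for n in names:
        print(cam,n,[(np.round(w(cam,d['position']),3).tolist(),round(d['conf'],2)) for d in f(cam,n)][:4])
def shot(cam,fn=None):
    im=get_image(cam)
    if fn: cv2.imwrite('pics/'+fn,im[:,:,::-1])
    return im
def st():
    s=observe(); T=tool(); print('t',round(s['t'],2),'pos',np.round(s['tool_pos'],4),'x',np.round(T[:3,0],3),'y',np.round(T[:3,1],3),'z',np.round(T[:3,2],3),'grip',s['grip_width'],s['gripper_force'],'F',np.round(s['wrist_force'],1),'q',np.round(s['q'],2))
E
python3 - <<'E'
from h import *
st()
shot('top','top0.png');
marks('top',['basket1_grip','hook1','wheel_grip','bottle_center','jar_center','napkins_center'])
shot('side','side0.png');
marks('side',['basket1_grip','hook1','wheel_grip'])
E
```

```text
t 0.0 pos [0.15   0.5285 0.2305] x [-0.962  0.273  0.   ] y [ 0.273  0.962 -0.002] z [-0.001 -0.002 -1.   ] grip 0.9988853535997642 0.0 F [-0.  1. -0.] q [ 1.16  0.33 -0.19  1.05  0.    1.44]
top basket1_grip [([0.436, 0.319, 0.115], 0.97), ([0.329, -0.287, 0.046], 0.52)]
top hook1 [([0.626, 0.274, 0.106], 0.75), ([0.62, -0.05, 0.105], 0.74), ([0.623, 0.109, 0.108], 0.72)]
top wheel_grip [([0.559, -0.252, 0.111], 0.82), ([0.451, 0.119, 0.115], 0.65), ([0.622, -0.051, 0.107], 0.52)]
top bottle_center [([0.286, 0.22, 0.082], 0.62)]
top jar_center [([0.333, -0.29, 0.046], 0.59)]
top napkins_center []
side basket1_grip [([0.428, 0.328, 0.116], 0.67)]
side hook1 [([0.618, 0.274, 0.108], 0.95), ([0.621, 0.113, 0.102], 0.94), ([0.622, -0.052, 0.106], 0.69)]
side wheel_grip [([0.56, -0.243, 0.106], 0.81)]
```

View pics/top0.png

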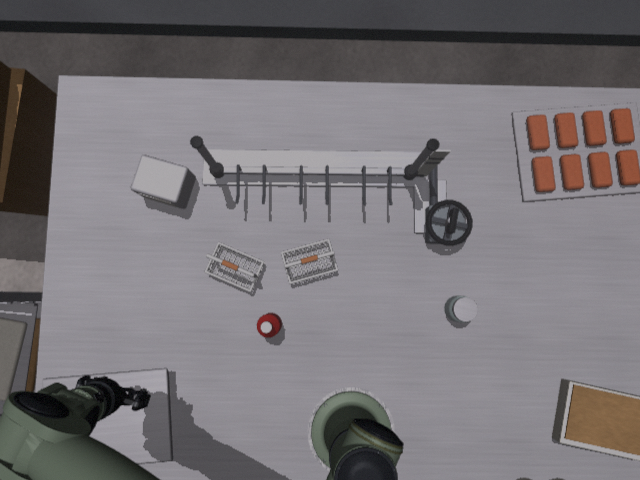

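View pics/side0.png

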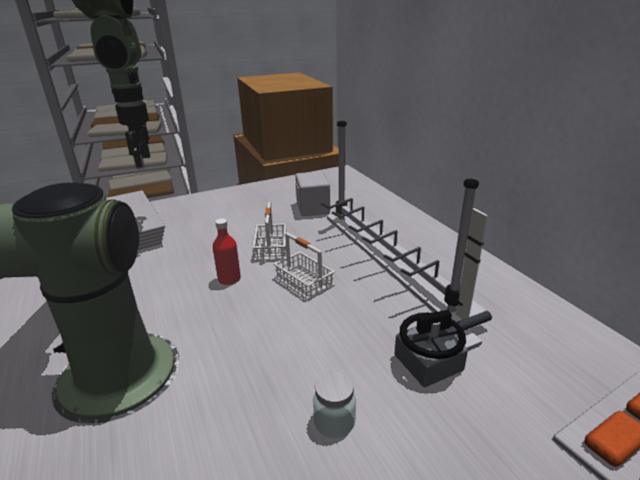

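Two baskets show, at about (235,267) and (309,260) px in the top view; the wheel is at (448,222), and the side view agrees. I'll go above the wheel first.

Emit:
arm_command(
  rows=[
    {"delta_pos":[0,0,-4],"roll":0,"jaw":1},
    {"delta_pos":[-2,-2,-8],"roll":0,"jaw":1},
    {"delta_pos":[-5,-5,-8],"roll":0,"jaw":1},
    {"delta_pos":[-8,-8,-8],"roll":0,"jaw":1},
    {"delta_pos":[-11,-11,-8],"roll":0,"jaw":1},
    {"delta_pos":[-14,-14,-8],"roll":0,"jaw":1},
    {"delta_pos":[-17,-17,-8],"roll":0,"jaw":1},
    {"delta_pos":[-19,-20,-8],"roll":0,"jaw":1},
  ],
)

```text
t: 1.22
tool_pos: [0.2787, 0.2858, 0.3115]
tcp_rot: [0.138, 0.99, 0.0, 0.001]
wrist_force: [1.4, 0.6, 0.5]
grip_width: 1.0
gripper_force: 0.0
```

Emit:
arm_command(
  rows=[
    {"delta_pos":[-2.5,-2.7,0],"roll":0,"jaw":1},
    {"delta_pos":[-5,-5.5,0],"roll":0,"jaw":1},
    {"delta_pos":[-7.5,-8,0],"roll":0,"jaw":1},
    {"delta_pos":[-10,-11,0],"roll":0,"jaw":1},
    {"delta_pos":[-12.5,-13.5,0],"roll":0,"jaw":1},
    {"delta_pos":[-15,-16,0],"roll":0,"jaw":1},
    {"delta_pos":[-17.5,-19,0],"roll":0,"jaw":1},
    {"delta_pos":[-20,-22,0],"roll":0,"jaw":1},
  ],
)

```text
t: 1.88
tool_pos: [0.4103, 0.0191, 0.3116]
tcp_rot: [0.138, 0.99, 0.0, 0.001]
wrist_force: [1.4, 0.1, -0.0]
grip_width: 0.996
gripper_force: 0.0
```

Emit:
arm_command(
  rows=[
    {"delta_pos":[-2.5,-2.7,0],"roll":0,"jaw":1},
    {"delta_pos":[-5,-5.5,0],"roll":0,"jaw":1},
    {"delta_pos":[-7.5,-8,0],"roll":0,"jaw":1},
    {"delta_pos":[-10,-11,0],"roll":0,"jaw":1},
    {"delta_pos":[-12.5,-13.5,0],"roll":0,"jaw":1},
    {"delta_pos":[-15,-16,0],"roll":0,"jaw":1},
    {"delta_pos":[-17.5,-19,0],"roll":0,"jaw":1},
    {"delta_pos":[-20,-22,0],"roll":0,"jaw":1},
  ],
)

```text
t: 2.55
tool_pos: [0.5426, -0.247, 0.3113]
tcp_rot: [0.138, 0.99, 0.0, 0.0]
wrist_force: [0.2, 1.0, 0.2]
grip_width: 1.003
gripper_force: 0.0
```

```bash
python3 - <<'E'
from h import *
st(); c=get_calibration('wrist'); print(c)
shot('wrist','w1.png'); marks('wrist',['wheel_grip','hook1','jar_center'])
shot('top'); marks('top',['basket1_grip','bottle_center','napkins_center']); 
E
```

```text
t 2.55 pos [ 0.5426 -0.247   0.3113] x [-0.962  0.273 -0.   ] y [0.273 0.962 0.   ] z [ 0.  0. -1.] grip 1.002984415237622 0.0 F [0.2 1.  0.2] q [-0.55  0.38  0.09  1.28  0.   -0.27]
{'K': array([[371.64829954,   0.        , 313.09179905],
       [  0.        , 371.64829954, 240.94095531],
       [  0.        ,   0.        ,   1.        ]]), 'T_tool_cam': array([[ 5.35775112e-04,  9.62613607e-01,  2.70877751e-01,
         6.94533716e-02],
       [ 9.99999535e-01, -7.32869228e-04,  6.26463516e-04,
        -1.91883906e-03],
       [ 8.01560273e-04,  2.70877289e-01, -9.62613553e-01,
        -1.41983244e-01],
       [ 0.00000000e+00,  0.00000000e+00,  0.00000000e+00,
         1.00000000e+00]])}
wrist wheel_grip [([0.557, -0.258, 0.109], 0.74)]
wrist hook1 [([0.618, 0.109, 0.101], 0.72)]
wrist jar_center [([0.333, -0.288, 0.044], 0.86)]
top basket1_grip [([0.433, 0.32, 0.115], 0.61)]
top bottle_center [([0.285, 0.223, 0.084], 0.57)]
top napkins_center []
```

View pics/w1.png

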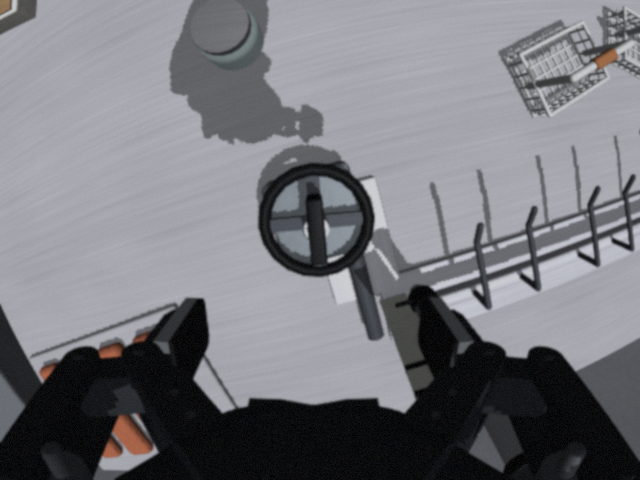

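The bar runs from about (313,197) to (319,265) px, nearly along the tool's x axis, with the rim around it. Two baskets show at upper right.

```bash
cat >> h.py <<'E'
def ray(u,v,z):
    c=get_calibration('wrist');K=c['K'];P=pose('wrist')
    dx,dy=u-K[0,2],v-K[1,2];r=np.hypot(dx,dy)+1e-9;th=r/K[0,0]
    d=np.array([dx/r*np.sin(th),-dy/r*np.sin(th),-np.cos(th)]);d=P[:3,:3]@d
    return P[:3,3]+d*(z-P[2,3])/d[2]
E
python3 - <<'E'
from h import *
a,b=ray(313,197,.122),ray(319,265,.122);print(a,b,(a+b)/2,np.linalg.norm(a-b)); d=a-b; print('bar yaw',np.arctan2(d[1],d[0]))
T=tool();x=T[:3,0];print('tool x yaw',np.arctan2(x[1],x[0]))
c=np.array([.559,-.253,.11]);print('need cm',T[:3,:3].T@(c-T[:3,3])*100)
E
```

```text
[ 0.52460324 -0.24158733  0.122     ] [ 0.58851703 -0.25372377  0.122     ] [ 0.55656014 -0.24765555  0.122     ] 0.06505586622222037
bar yaw 2.9539391703279896
tool x yaw 2.866097530183772
need cm [-1.89526294 -0.38646177 20.18184   ]
```

Emit:
arm_command(
  rows=[
    {"delta_pos":[-1.5,0.2,4],"roll":-0.09,"jaw":1},
    {"delta_pos":[-1.5,0.2,8],"roll":-0.09,"jaw":1},
    {"delta_pos":[-1.5,0.2,12],"roll":-0.09,"jaw":1},
    {"delta_pos":[-1.5,0.2,15],"roll":-0.09,"jaw":1},
    {"delta_pos":[-1.5,0.2,17],"roll":-0.09,"jaw":1},
    {"delta_pos":[-1.5,0.2,19],"roll":-0.09,"jaw":1},
    {"delta_pos":[-1.5,0.2,21],"roll":-0.09,"jaw":1},
    {"delta_pos":[-1.5,0.2,21.8],"roll":-0.09,"jaw":1},
  ],
)

```text
t: 3.62
tool_pos: [0.5556, -0.2455, 0.0912]
tcp_rot: [0.093, 0.996, 0.001, -0.001]
wrist_force: [-0.4, 0.1, -0.5]
grip_width: 1.0
gripper_force: 0.0
```

Emit:
arm_command(
  rows=[
    {"delta_pos":[0,0,0],"roll":0,"jaw":0.15},
    {"delta_pos":[0,0,0],"roll":0,"jaw":0.1},
    {"delta_pos":[0,0,0],"roll":0,"jaw":0.1},
    {"delta_pos":[0,0,0],"roll":0,"jaw":0},
    {"delta_pos":[0,0,0],"roll":0,"jaw":0},
    {"delta_pos":[0,0,0],"roll":0,"jaw":0},
  ],
  grip_force=60,
)

```text
t: 4.12
tool_pos: [0.5577, -0.2484, 0.095]
tcp_rot: [0.093, 0.996, -0.001, 0.001]
wrist_force: [-1.5, 0.5, 5.6]
grip_width: 0.248
gripper_force: 58.5
```

```bash
python3 - <<'E'
from h import *
st()
E
```

```text
t 4.12 pos [ 0.5577 -0.2484  0.095 ] x [-0.983  0.186 -0.002] y [ 0.186  0.983 -0.002] z [ 0.002 -0.002 -1.   ] grip 0.24845915000909477 58.4794682264328 F [-1.5  0.5  5.6] q [-0.54  0.55 -0.21  0.81 -0.   -0.35]
```

Emit:
arm_command(
  rows=[
    {"delta_pos":[0,0,0],"roll":0.12,"jaw":0},
    {"delta_pos":[0,0,0],"roll":0.24,"jaw":0},
    {"delta_pos":[0,0,0],"roll":0.36,"jaw":0},
    {"delta_pos":[0,0,0],"roll":0.48,"jaw":0},
    {"delta_pos":[0,0,0],"roll":0.6,"jaw":0},
    {"delta_pos":[0,0,0],"roll":0.72,"jaw":0},
    {"delta_pos":[0,0,0],"roll":0.84,"jaw":0},
    {"delta_pos":[0,0,0],"roll":0.96,"jaw":0},
  ],
  grip_force=90,
)

```text
t: 4.78
tool_pos: [0.5589, -0.2469, 0.0951]
tcp_rot: [0.544, 0.839, 0.002, 0.002]
wrist_force: [2.1, 3.5, 5.5]
grip_width: 0.239
gripper_force: 88.0
```

```bash
python3 - <<'E'
from h import *
st(); shot('side','s1.png'); marks('side',['hook1','basket1_grip'])
E
```

```text
t 4.78 pos [ 0.5589 -0.2469  0.0951] x [-0.407  0.913 -0.001] y [0.913 0.407 0.004] z [ 0.004  0.001 -1.   ] grip 0.23942422311581735 87.96248316764832 F [2.1 3.5 5.5] q [-0.54  0.55 -0.21  0.81  0.    0.61]
side hook1 [([0.625, -0.049, 0.126], 0.94), ([0.619, 0.276, 0.127], 0.85), ([0.622, 0.114, 0.124], 0.75)]
side basket1_grip [([0.429, 0.33, 0.116], 0.75)]
```

Emit:
arm_command(
  rows=[
    {"delta_pos":[0,0,0],"roll":0.12,"jaw":0},
    {"delta_pos":[0,0,0],"roll":0.24,"jaw":0},
    {"delta_pos":[0,0,0],"roll":0.36,"jaw":0},
    {"delta_pos":[0,0,0],"roll":0.48,"jaw":0},
    {"delta_pos":[0,0,0],"roll":0.6,"jaw":0},
    {"delta_pos":[0,0,0],"roll":0.72,"jaw":0},
    {"delta_pos":[0,0,0],"roll":0.84,"jaw":0},
    {"delta_pos":[0,0,0],"roll":0.96,"jaw":0},
  ],
)

```text
t: 5.6
tool_pos: [0.5608, -0.247, 0.0952]
tcp_rot: [0.87, 0.493, 0.004, 0.002]
wrist_force: [7.6, 3.3, 0.8]
grip_width: 0.238
gripper_force: 88.1
```

Emit:
arm_command(
  rows=[
    {"delta_pos":[0,0,0],"roll":0.12,"jaw":0},
    {"delta_pos":[0,0,0],"roll":0.24,"jaw":0},
    {"delta_pos":[0,0,0],"roll":0.36,"jaw":0},
    {"delta_pos":[0,0,0],"roll":0.48,"jaw":0},
    {"delta_pos":[0,0,0],"roll":0.6,"jaw":0},
    {"delta_pos":[0,0,0],"roll":0.72,"jaw":0},
    {"delta_pos":[0,0,0],"roll":0.84,"jaw":0},
    {"delta_pos":[0,0,0],"roll":0.96,"jaw":0},
  ],
)

```text
t: 6.27
tool_pos: [0.5619, -0.2486, 0.0952]
tcp_rot: [0.999, 0.035, 0.005, 0.001]
wrist_force: [10.0, -1.6, -2.8]
grip_width: 0.24
gripper_force: 88.2
```

Emit:
arm_command(
  rows=[
    {"delta_pos":[0,0,0],"roll":0.12,"jaw":0},
    {"delta_pos":[0,0,0],"roll":0.24,"jaw":0},
    {"delta_pos":[0,0,0],"roll":0.36,"jaw":0},
    {"delta_pos":[0,0,0],"roll":0.46,"jaw":0},
    {"delta_pos":[0,0,0],"roll":0.46,"jaw":0},
  ],
)

```text
t: 6.68
tool_pos: [0.5617, -0.2495, 0.0952]
tcp_rot: [0.981, -0.193, 0.005, 0.001]
wrist_force: [9.6, -3.2, -3.7]
grip_width: 0.233
gripper_force: 88.3
```

```bash
python3 - <<'E'
from h import *
st(); shot('side'); marks('side',['hook1','basket1_grip'])
E
```

```text
t 6.68 pos [ 0.5617 -0.2495  0.0952] x [ 0.925 -0.379  0.01 ] y [-0.379 -0.925 -0.   ] z [ 0.01  -0.004 -1.   ] grip 0.23320213554263464 88.26261878013611 F [ 9.6 -3.2 -3.7] q [-0.54  0.55 -0.21  0.8   0.    2.99]
side hook1 [([0.623, 0.117, 0.172], 0.8), ([0.624, -0.047, 0.176], 0.77), ([0.619, 0.276, 0.172], 0.71)]
side basket1_grip [([0.429, 0.33, 0.116], 0.67)]
```

Emit:
arm_command(
  rows=[
    {"delta_pos":[0,0,0],"roll":0,"jaw":1},
    {"delta_pos":[0,0,0],"roll":0,"jaw":1},
    {"delta_pos":[0,0,0],"roll":0,"jaw":1},
    {"delta_pos":[0,0,0],"roll":0,"jaw":1},
    {"delta_pos":[0,0,-3],"roll":0,"jaw":1},
    {"delta_pos":[0,0,-6],"roll":0,"jaw":1},
    {"delta_pos":[0,0,-6],"roll":-0.12,"jaw":1},
    {"delta_pos":[0,0,-6],"roll":-0.24,"jaw":1},
  ],
)

```text
t: 7.5
tool_pos: [0.5582, -0.2483, 0.1558]
tcp_rot: [0.998, -0.07, 0.002, 0.001]
wrist_force: [-0.8, -1.5, -1.2]
grip_width: 1.001
gripper_force: 0.0
```

Emit:
arm_command(
  rows=[
    {"delta_pos":[0,0,0],"roll":-0.12,"jaw":1},
    {"delta_pos":[0,0,0],"roll":-0.24,"jaw":1},
    {"delta_pos":[0,0,0],"roll":-0.36,"jaw":1},
    {"delta_pos":[0,0,0],"roll":-0.48,"jaw":1},
    {"delta_pos":[0,0,0],"roll":-0.6,"jaw":1},
    {"delta_pos":[0,0,0],"roll":-0.72,"jaw":1},
    {"delta_pos":[0,0,0],"roll":-0.84,"jaw":1},
    {"delta_pos":[0,0,0],"roll":-0.96,"jaw":1},
  ],
)

```text
t: 8.17
tool_pos: [0.5567, -0.2473, 0.1533]
tcp_rot: [0.917, 0.399, -0.0, -0.0]
wrist_force: [0.9, -0.2, 0.5]
grip_width: 1.0
gripper_force: 0.0
```

Emit:
arm_command(
  rows=[
    {"delta_pos":[0,0,0],"roll":-0.12,"jaw":1},
    {"delta_pos":[0,0,0],"roll":-0.24,"jaw":1},
    {"delta_pos":[0,0,0],"roll":-0.36,"jaw":1},
    {"delta_pos":[0,0,0],"roll":-0.48,"jaw":1},
    {"delta_pos":[0,0,0],"roll":-0.6,"jaw":1},
    {"delta_pos":[0,0,0],"roll":-0.72,"jaw":1},
    {"delta_pos":[0,0,0],"roll":-0.84,"jaw":1},
    {"delta_pos":[0,0,0],"roll":-0.96,"jaw":1},
  ],
)

```text
t: 8.83
tool_pos: [0.5567, -0.2473, 0.1533]
tcp_rot: [0.629, 0.777, -0.0, -0.0]
wrist_force: [0.3, 0.5, -0.4]
grip_width: 0.999
gripper_force: 0.0
```

Emit:
arm_command(
  rows=[
    {"delta_pos":[0,0,0],"roll":-0.12,"jaw":1},
    {"delta_pos":[0,0,0],"roll":-0.24,"jaw":1},
    {"delta_pos":[0,0,0],"roll":-0.36,"jaw":1},
    {"delta_pos":[0,0,0],"roll":-0.48,"jaw":1},
    {"delta_pos":[0,0,0],"roll":-0.6,"jaw":1},
    {"delta_pos":[0,0,0],"roll":-0.72,"jaw":1},
    {"delta_pos":[0,0,0],"roll":-0.84,"jaw":1},
    {"delta_pos":[0,0,0],"roll":-0.98,"jaw":1},
  ],
)

```text
t: 9.5
tool_pos: [0.5567, -0.2474, 0.1533]
tcp_rot: [0.197, 0.98, 0.0, -0.0]
wrist_force: [-0.5, -0.1, 0.2]
grip_width: 1.001
gripper_force: 0.0
```

```bash
python3 - <<'E'
from h import *
st(); shot('wrist','w2.png'); marks('wrist',['wheel_grip','basket1_grip']); shot('side'); marks('side',['wheel_grip','hook1'])
E
```

```text
t 9.5 pos [ 0.5567 -0.2474  0.1533] x [-0.923  0.386  0.001] y [0.386 0.923 0.   ] z [-0.001  0.    -1.   ] grip 1.000709979843621 0.0 F [-0.5 -0.1  0.2] q [-0.54  0.49 -0.14  0.93 -0.   -0.14]
wrist wheel_grip [([0.558, -0.25, 0.111], 0.85)]
wrist basket1_grip []
side wheel_grip [([0.554, -0.246, 0.105], 0.94)]
side hook1 [([0.617, 0.277, 0.176], 0.85), ([0.622, 0.116, 0.171], 0.74), ([0.622, -0.049, 0.177], 0.7)]
```

View pics/w2.png

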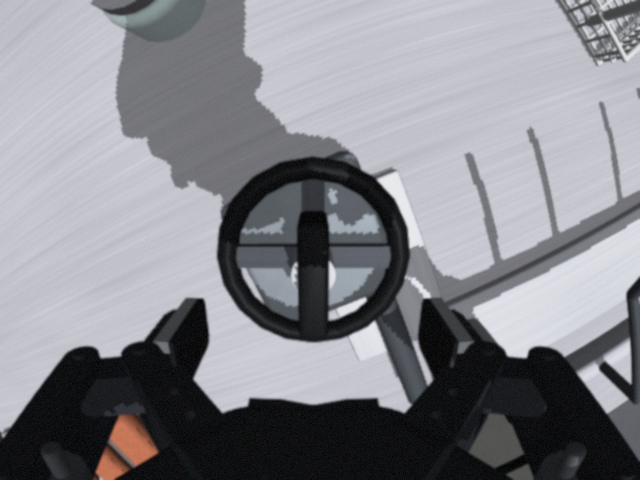

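The bar is centred at u≈313 and aligned with the tool, so I'll grip and wind again.

Emit:
arm_command(
  rows=[
    {"delta_pos":[-0.1,0,3],"roll":0,"jaw":1},
    {"delta_pos":[-0.1,0,5],"roll":0,"jaw":1},
    {"delta_pos":[-0.1,0,5.8],"roll":0,"jaw":1},
    {"delta_pos":[-0.1,0,5.8],"roll":0,"jaw":0},
    {"delta_pos":[-0.1,0,5.8],"roll":0,"jaw":0},
    {"delta_pos":[-0.1,0,5.8],"roll":0,"jaw":0},
    {"delta_pos":[-0.1,0,5.8],"roll":0,"jaw":0},
    {"delta_pos":[-0.1,0,5.8],"roll":0,"jaw":0},
  ],
  grip_force=90,
)

```text
t: 10.47
tool_pos: [0.5587, -0.2483, 0.0965]
tcp_rot: [0.2, 0.98, -0.0, 0.001]
wrist_force: [0.8, 1.0, -0.3]
grip_width: 0.299
gripper_force: 0.0
```

Emit:
arm_command(
  rows=[
    {"delta_pos":[0,0,0],"roll":0,"jaw":0},
    {"delta_pos":[0,0,0],"roll":0.12,"jaw":0},
    {"delta_pos":[0,0,0],"roll":0.24,"jaw":0},
    {"delta_pos":[0,0,0],"roll":0.36,"jaw":0},
    {"delta_pos":[0,0,0],"roll":0.48,"jaw":0},
    {"delta_pos":[0,0,0],"roll":0.6,"jaw":0},
    {"delta_pos":[0,0,0],"roll":0.72,"jaw":0},
  ],
)

```text
t: 11.05
tool_pos: [0.5593, -0.2477, 0.097]
tcp_rot: [0.534, 0.845, 0.001, 0.001]
wrist_force: [0.9, 2.4, 4.8]
grip_width: 0.234
gripper_force: 88.0
```

Emit:
arm_command(
  rows=[
    {"delta_pos":[0,0,0],"roll":0.12,"jaw":0},
    {"delta_pos":[0,0,0],"roll":0.24,"jaw":0},
    {"delta_pos":[0,0,0],"roll":0.36,"jaw":0},
    {"delta_pos":[0,0,0],"roll":0.48,"jaw":0},
    {"delta_pos":[0,0,0],"roll":0.6,"jaw":0},
    {"delta_pos":[0,0,0],"roll":0.72,"jaw":0},
    {"delta_pos":[0,0,0],"roll":0.84,"jaw":0},
  ],
)

```text
t: 11.63
tool_pos: [0.5602, -0.2477, 0.097]
tcp_rot: [0.832, 0.554, 0.002, 0.001]
wrist_force: [3.4, 1.5, 2.4]
grip_width: 0.236
gripper_force: 88.1
```

Emit:
arm_command(
  rows=[
    {"delta_pos":[0,0,0],"roll":0.12,"jaw":0},
    {"delta_pos":[0,0,0],"roll":0.24,"jaw":0},
    {"delta_pos":[0,0,0],"roll":0.36,"jaw":0},
    {"delta_pos":[0,0,0],"roll":0.48,"jaw":0},
    {"delta_pos":[0,0,0],"roll":0.6,"jaw":0},
    {"delta_pos":[0,0,0],"roll":0.6,"jaw":0},
  ],
)

```text
t: 12.13
tool_pos: [0.5608, -0.2481, 0.097]
tcp_rot: [0.959, 0.285, 0.003, 0.001]
wrist_force: [5.0, 1.3, 2.0]
grip_width: 0.232
gripper_force: 88.3
```

```bash
python3 - <<'E'
from h import *
st(); im=shot('side','s2.png'); marks('side',['hook1','basket1_grip','rail'])
c=get_calibration('side');K=c['K'];P=np.linalg.inv(c['pose'])
def pr(p):
    q=P@np.r_[p,1];q=K@[q[0],-q[1],-q[2]];return q[:2]/q[2]
print(pr([.7,-.15,.1]),pr([.7,-.15,.3]),[k for k in c if k not in('K','pose')])
cr=im[170:330,420:520][:,:,::-1]; cv2.imwrite('pics/s2c.png',cv2.resize(cr,None,fx=3.7,fy=3.7,interpolation=cv2.INTER_CUBIC))
E
```

```text
t 12.13 pos [ 0.5608 -0.2481  0.097 ] x [0.837 0.546 0.005] y [ 0.546 -0.837  0.004] z [ 0.006 -0.001 -1.   ] grip 0.23151799691572442 88.25756907463074 F [5.  1.3 2. ] q [-0.54  0.55 -0.21  0.81  0.    2.03]
side hook1 [([0.619, 0.273, 0.217], 0.81), ([0.618, 0.116, 0.214], 0.74), ([0.655, 0.522, 0.058], 0.63), ([0.621, -0.05, 0.217], 0.6)]
side basket1_grip [([0.43, 0.328, 0.116], 0.98)]Traceback (most recent call last):
  File "<stdin>", line 2, in <module>
  File "h.py", line 12, in marks
    print(cam,n,[(np.round(w(cam,d['position']),3).tolist(),round(d['conf'],2)) for d in f(cam,n)][:4])
                                                                                         ~^^^^^^^
ValueError: it knows: basket1_grip, basket2_grip, basket3_grip, bottle_center, hook, jar_center, napkins_center, wheel_grip
```

```bash
python3 - <<'E'
from h import *
im=cv2.imread('pics/s2.png')
c=get_calibration('side');K=c['K'];P=np.linalg.inv(c['pose'])
def pr(p):
    q=P@np.r_[p,1];q=K@[q[0],-q[1],-q[2]];return q[:2]/q[2]
print(pr([.7,-.15,.1]),pr([.7,-.15,.3]),[k for k in c if k not in('K','pose')])
cr=im[170:330,420:520]; cv2.imwrite('pics/s2c.png',cv2.resize(cr,None,fx=3.7,fy=3.7,interpolation=cv2.INTER_CUBIC))
E
```

```text
[457.86112763 277.92199371] [471.48121444 192.59174158] []
```

View pics/s2c.png

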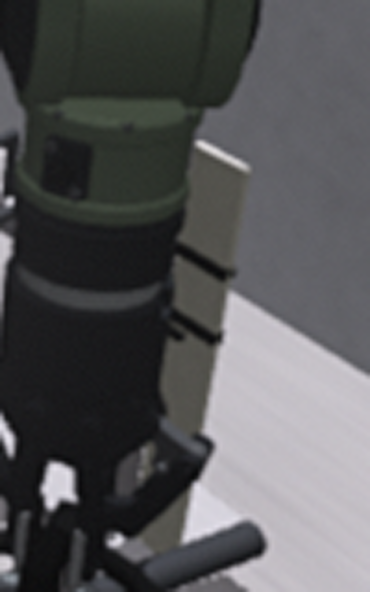

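Emit:
arm_command(
  rows=[
    {"delta_pos":[0,0,0],"roll":0.1,"jaw":0},
    {"delta_pos":[0,0,0],"roll":0.17,"jaw":0},
    {"delta_pos":[0,0,0],"roll":0.17,"jaw":0},
    {"delta_pos":[0,0,0],"roll":0.17,"jaw":1},
    {"delta_pos":[0,0,0],"roll":0.17,"jaw":1},
    {"delta_pos":[0,0,0],"roll":0.17,"jaw":1},
    {"delta_pos":[0,0,0],"roll":0.17,"jaw":1},
    {"delta_pos":[0,0,-3],"roll":0.17,"jaw":1},
  ],
)

```text
t: 12.95
tool_pos: [0.554, -0.2458, 0.1201]
tcp_rot: [0.979, 0.204, -0.004, -0.004]
wrist_force: [-1.6, -0.7, -0.8]
grip_width: 0.924
gripper_force: 0.0
```

Emit:
arm_command(
  rows=[
    {"delta_pos":[0,0,-4],"roll":0,"jaw":1},
    {"delta_pos":[0,0,-8],"roll":0,"jaw":1},
    {"delta_pos":[-4,0,-12],"roll":0,"jaw":1},
    {"delta_pos":[-7,0,-14],"roll":0,"jaw":1},
    {"delta_pos":[-10,2,-16],"roll":0,"jaw":1},
    {"delta_pos":[-14,4,-16],"roll":0,"jaw":1},
    {"delta_pos":[-18,6,-16],"roll":0,"jaw":1},
  ],
)

```text
t: 13.53
tool_pos: [0.4244, -0.3662, 0.2877]
tcp_rot: [0.979, 0.204, 0.001, 0.002]
wrist_force: [0.5, 0.0, -0.1]
grip_width: 1.001
gripper_force: 0.0
```

```bash
python3 - <<'E'
from h import *
st(); im=shot('side','s3.png'); marks('side',['hook1','basket1_grip'])
cr=im[170:330,420:520][:,:,::-1]; cv2.imwrite('pics/s3c.png',cv2.resize(cr,None,fx=3.7,fy=3.7,interpolation=cv2.INTER_CUBIC))
shot('top'); marks('top',['hook1','basket1_grip','wheel_grip'])
E
```

```text
t 13.53 pos [ 0.4244 -0.3662  0.2877] x [0.916 0.4   0.001] y [ 0.4   -0.916  0.004] z [ 0.003 -0.003 -1.   ] grip 1.0007734940530677 0.0 F [ 0.5  0.  -0.1] q [-0.84  0.31 -0.07  1.19 -0.    1.89]
side hook1 [([0.619, 0.116, 0.217], 0.86), ([0.619, 0.275, 0.218], 0.57)]
side basket1_grip [([0.427, 0.329, 0.114], 0.89)]
top hook1 [([0.622, 0.271, 0.214], 0.84), ([0.625, -0.05, 0.219], 0.62), ([0.623, 0.109, 0.221], 0.57)]
top basket1_grip []
top wheel_grip [([0.559, -0.253, 0.109], 0.88)]
```

View pics/s3c.png

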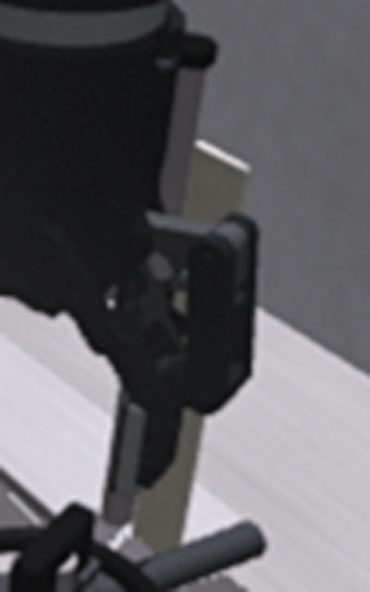

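The arm hides the strip in this view, so I'll move it aside towards the baskets.

Emit:
arm_command(
  rows=[
    {"delta_pos":[1,-2.5,-1],"roll":0,"jaw":1},
    {"delta_pos":[2,-6,-2],"roll":0,"jaw":1},
    {"delta_pos":[3.5,-9.5,-3],"roll":0,"jaw":1},
    {"delta_pos":[5,-13,-4],"roll":0,"jaw":1},
    {"delta_pos":[6,-16,-4],"roll":0,"jaw":1},
    {"delta_pos":[7,-19,-4],"roll":0,"jaw":1},
    {"delta_pos":[8.5,-22.5,-4],"roll":0,"jaw":1},
    {"delta_pos":[10,-26,-4],"roll":0,"jaw":1},
  ],
)

```text
t: 14.55
tool_pos: [0.4129, -0.0838, 0.3251]
tcp_rot: [0.979, 0.204, 0.0, -0.0]
wrist_force: [1.3, -0.3, 1.1]
grip_width: 1.003
gripper_force: 0.0
```

Emit:
arm_command(
  rows=[
    {"delta_pos":[1,-3,0],"roll":0,"jaw":1},
    {"delta_pos":[2,-6,0],"roll":0,"jaw":1},
    {"delta_pos":[3.5,-9,0],"roll":0,"jaw":1},
    {"delta_pos":[5,-13,0],"roll":0,"jaw":1},
    {"delta_pos":[6,-16,0],"roll":0,"jaw":1},
    {"delta_pos":[6,-16,0],"roll":0,"jaw":1},
  ],
)

```text
t: 15.05
tool_pos: [0.403, 0.0901, 0.3251]
tcp_rot: [0.978, 0.208, 0.0, -0.001]
wrist_force: [-0.7, 0.3, 0.5]
grip_width: 1.0
gripper_force: 0.0
```

```bash
python3 - <<'E'
from h import *
st(); im=shot('side','s4.png'); marks('side',['hook1','basket1_grip'])
cr=im[170:330,420:520][:,:,::-1]; cv2.imwrite('pics/s4c.png',cv2.resize(cr,None,fx=3.7,fy=3.7,interpolation=cv2.INTER_CUBIC))
shot('wrist','w4.png'); marks('wrist',['hook1','basket1_grip'])
print(pose('side')[:3,3])
E
```

```text
t 15.05 pos [0.403  0.0901 0.3251] x [0.913 0.408 0.001] y [ 0.408 -0.913 -0.002] z [-0.     0.002 -1.   ] grip 1.000002059384777 0.0 F [-0.7  0.3  0.5] q [ 0.04  0.02 -0.33  1.22  0.    2.76]
side hook1 [([0.622, 0.113, 0.217], 0.85), ([0.622, -0.048, 0.221], 0.67)]
side basket1_grip [([0.428, 0.327, 0.116], 0.8)]
wrist hook1 []
wrist basket1_grip [([0.435, 0.317, 0.109], 0.97)]
[ 0.10735059 -0.73272611  0.63899691]
```

View pics/s4c.png

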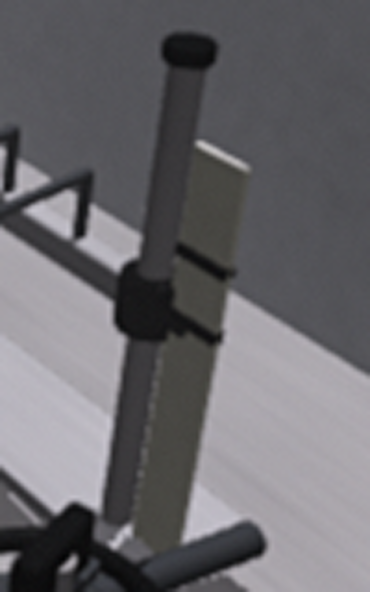

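View pics/w4.png

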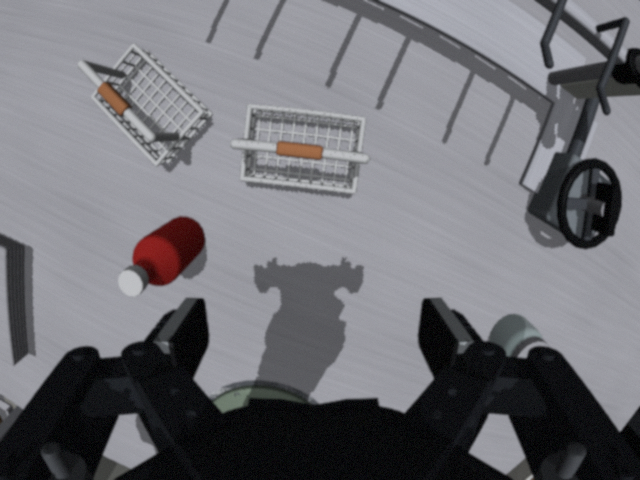

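Two baskets: the left one's grip is at about (113,98) px and the middle one's at (300,151). The pointer at (178,327) in the side crop is near the lower bar. I'll zoom in once for accuracy.

```bash
python3 - <<'E'
from h import *
im=cv2.imread('pics/s4.png')
cr=im[225:275,450:485]; cv2.imwrite('pics/s4d.png',cv2.resize(cr,None,fx=12,fy=12,interpolation=cv2.INTER_NEAREST))
# grip ends of mid basket from wrist picture
im=cv2.imread('pics/w4.png').astype(int); m=((im[:,:,2]-im[:,:,0]>60)&(im[:,:,1]>60)).astype(np.uint8)
n,l,s,c=cv2.connectedComponentsWithStats(m)
for i in range(1,n):
    if s[i,4]>150:
        r=cv2.minAreaRect(np.argwhere(l==i)[:,::-1].astype(np.float32)); b=cv2.boxPoints(r); print(c[i],r)
        e=b if np.linalg.norm(b[0]-b[1])<np.linalg.norm(b[1]-b[2]) else np.roll(b,1,0)
        p,q=ray(*(e[0]+e[1])/2,.122),ray(*(e[2]+e[3])/2,.122); d=p-q; print((p+q)/2,np.linalg.norm(d),'yaw',np.arctan2(d[1],d[0])%np.pi)
E
```

```text
[112.01179941  98.01474926] ((111.50000762939453, 98.00001525878906), (33.23401641845703, 10.60660171508789), 45.0)
[0.43343276 0.31664574 0.122     ] 0.0403479328909713 yaw 1.2011910073001242
[298.9627451  149.84509804] ((299.01751708984375, 149.84815979003906), (43.70999526977539, 11.691659927368164), 6.581944942474365)
[0.45157131 0.11681179 0.122     ] 0.04030348325197971 yaw 1.8578636891473257
```

View pics/s4d.png

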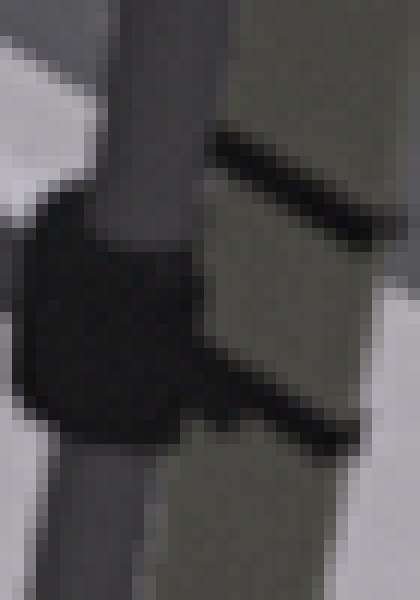

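```bash
python3 - <<'E'
from h import *
c=get_calibration('side');K=c['K'];P=c['pose']
def hit(cx,cy,ax,val):
    u,v=450+cx/12,225+cy/12
    d=P[:3,:3]@np.array([(u-K[0,2])/K[0,0],-(v-K[1,2])/K[1,1],-1]);o=P[:3,3];return np.round(o+d*(val-o[ax])/d[ax],4)
print('lowbar R',hit(352,440,2,.17),'upbar R',hit(380,233,2,.21),'low L',hit(205,358,2,.17))
for x in(.69,.697,.704): print('ptr',hit(225,400,0,x),'collar',hit(108,325,0,x))
E
```

```text
lowbar R [ 0.6992 -0.2003  0.17  ] upbar R [ 0.6974 -0.1999  0.21  ] low L [ 0.6958 -0.1691  0.17  ]
ptr [ 0.69   -0.1805  0.1695] collar [ 0.69   -0.1517  0.1689]
ptr [ 0.697  -0.1739  0.1639] collar [ 0.697  -0.1447  0.1632]
ptr [ 0.704  -0.1672  0.1582] collar [ 0.704  -0.1377  0.1576]
```

```bash
python3 - <<'E'
from h import *
for cam in('top','side'):
    H=[];W=[]
    for i in range(6):
        get_image(cam)
        for d in mark_of(cam,'hook1'):
            p=w(cam,d['position'])
            if d['conf']>.4 and .6<p[0]<.65 and p[2]>.19: H.append(p)
        for d in mark_of(cam,'wheel_grip')[:1]: W.append(w(cam,d['position']))
    H=np.array(H);W=np.array(W)
    for y in(-.05,.113,.275):
        h=H[abs(H[:,1]-y)<.05]
        if len(h): print(cam,y,len(h),h.mean(0).round(4),h.std(0).round(4))
    print(W.mean(0).round(4),W.std(0).round(4))
st()
E
```

```text
top -0.05 6 [ 0.6243 -0.0524  0.2194] [0.0011 0.0011 0.001 ]
top 0.113 6 [0.6225 0.1089 0.2197] [0.0013 0.0017 0.0009]
top 0.275 6 [0.622  0.2738 0.2162] [0.0014 0.0016 0.0007]
[ 0.5594 -0.253   0.1094] [0.0015 0.0009 0.0018]
side -0.05 6 [ 0.6221 -0.0481  0.2221] [0.0017 0.0013 0.0003]
side 0.113 5 [0.6215 0.1157 0.2172] [0.0012 0.0015 0.0014]
side 0.275 6 [0.6191 0.275  0.2219] [0.0015 0.0018 0.0012]
[ 0.5357 -0.1493  0.1065] [0.0488 0.214  0.005 ]
t 17.15 pos [0.4044 0.0842 0.3251] x [ 0.917  0.398 -0.   ] y [ 0.398 -0.917 -0.   ] z [-0. -0. -1.] grip 1.0025862211705594 0.0 F [-0.2 -0.3 -0.8] q [ 0.03  0.02 -0.33  1.22 -0.    2.76]
```

The hook marks average 0.2194 m high, so the rail is at 0.119. The pointer, seen in front of the strip, agrees. Rail done; next is the middle basket.

Emit:
arm_command(
  rows=[
    {"delta_pos":[2,-0.5,1],"roll":-0.12,"jaw":1},
    {"delta_pos":[4,-1,2],"roll":-0.24,"jaw":1},
    {"delta_pos":[5.6,-1.2,4],"roll":-0.36,"jaw":1},
    {"delta_pos":[5.6,-1.2,6],"roll":-0.48,"jaw":1},
    {"delta_pos":[5.6,-1.2,8],"roll":-0.6,"jaw":1},
    {"delta_pos":[5.6,-1.2,9],"roll":-0.72,"jaw":1},
    {"delta_pos":[5.6,-1.2,10],"roll":-0.84,"jaw":1},
    {"delta_pos":[5.6,-1.2,11],"roll":-0.96,"jaw":1},
  ],
)

```text
t: 17.82
tool_pos: [0.4508, 0.1175, 0.2143]
tcp_rot: [0.773, 0.635, -0.0, -0.0]
wrist_force: [0.4, 0.2, -0.1]
grip_width: 0.995
gripper_force: 0.0
```

Emit:
arm_command(
  rows=[
    {"delta_pos":[0,0,0],"roll":-0.12,"jaw":1},
    {"delta_pos":[0,0,0],"roll":-0.24,"jaw":1},
    {"delta_pos":[0,0,0],"roll":-0.36,"jaw":1},
    {"delta_pos":[0,0,0],"roll":-0.49,"jaw":1},
    {"delta_pos":[0,0,0],"roll":-0.49,"jaw":1},
  ],
)

```text
t: 18.23
tool_pos: [0.451, 0.1175, 0.215]
tcp_rot: [0.597, 0.802, -0.0, -0.0]
wrist_force: [0.3, -0.1, 0.4]
grip_width: 1.002
gripper_force: 0.0
```

```bash
cat >> h.py <<'E'
def grips(im):
    im=im[:,:,::-1].astype(int); m=((im[:,:,2]-im[:,:,0]>60)&(im[:,:,1]>60)).astype(np.uint8)
    n,l,s,c=cv2.connectedComponentsWithStats(m); T=tool()
    for i in range(1,n):
        if s[i,4]>150:
            b=cv2.boxPoints(cv2.minAreaRect(np.argwhere(l==i)[:,::-1].astype(np.float32)))
            e=b if np.linalg.norm(b[0]-b[1])<np.linalg.norm(b[1]-b[2]) else np.roll(b,1,0)
            p,q=ray(*(e[0]+e[1])/2,.122),ray(*(e[2]+e[3])/2,.122); d=p-q; c0=(p+q)/2
            a=np.arctan2(d[1],d[0])%np.pi; ty=np.arctan2(T[1,1],T[0,1])
            r=(ty-(a-np.pi/2)+np.pi/2)%np.pi-np.pi/2
            print('grip',c0.round(4),'len',np.linalg.norm(d).round(3),'yaw',a.round(3),'tool cm',(T[:3,:3].T@(c0-T[:3,3])*100).round(2),'roll',r.round(3))
E
python3 - <<'E'
from h import *
st(); grips(shot('wrist','w5.png')); marks('wrist',['basket1_grip'])
E
```

```text
t 18.23 pos [0.451  0.1175 0.215 ] x [-0.287  0.958  0.   ] y [ 0.958  0.287 -0.   ] z [-0. -0. -1.] grip 1.0015725087523422 0.0 F [ 0.3 -0.1  0.4] q [ 0.1   0.18 -0.43  0.96 -0.    1.38]
grip [0.4473 0.1316 0.122 ] len 0.015 yaw 1.861 tool cm [1.45 0.04 9.31] roll -0.003
wrist basket1_grip []
```

Emit:
arm_command(
  rows=[
    {"delta_pos":[0,0,3],"roll":0,"jaw":1},
    {"delta_pos":[0,0,6],"roll":0,"jaw":1},
    {"delta_pos":[0,0,9],"roll":0,"jaw":1},
    {"delta_pos":[0,0,11],"roll":0,"jaw":1},
    {"delta_pos":[0,0,11.7],"roll":0,"jaw":1},
    {"delta_pos":[0,0,11.7],"roll":0,"jaw":0},
    {"delta_pos":[0,0,11.7],"roll":0,"jaw":0},
    {"delta_pos":[0,0,11.7],"roll":0,"jaw":0},
  ],
  grip_force=60,
)

```text
t: 19.0
tool_pos: [0.4523, 0.1176, 0.0994]
tcp_rot: [0.598, 0.801, 0.001, 0.001]
wrist_force: [-0.7, 0.1, -0.2]
grip_width: 0.604
gripper_force: 0.0
```

Emit:
arm_command(
  rows=[
    {"delta_pos":[0,0,0],"roll":0,"jaw":0},
    {"delta_pos":[0,0,0],"roll":0,"jaw":0},
    {"delta_pos":[0,0,0],"roll":0,"jaw":0},
    {"delta_pos":[0,0,0],"roll":0,"jaw":0},
    {"delta_pos":[0,0,-1],"roll":0,"jaw":0},
    {"delta_pos":[0,0,-2],"roll":0,"jaw":0},
    {"delta_pos":[0,0,-3],"roll":0,"jaw":0},
  ],
)

```text
t: 19.58
tool_pos: [0.4503, 0.1174, 0.1282]
tcp_rot: [0.598, 0.802, -0.0, -0.0]
wrist_force: [0.1, 0.9, -2.0]
grip_width: 0.154
gripper_force: 59.3
```

```bash
python3 - <<'E'
from h import *
st()
E
```

```text
t 19.58 pos [0.4503 0.1174 0.1282] x [-0.285  0.959  0.   ] y [ 0.959  0.285 -0.001] z [-0.001 -0.    -1.   ] grip 0.15353115790726457 59.27747368812561 F [ 0.1  0.9 -2. ] q [ 0.1   0.28 -0.56  0.74 -0.    1.38]
```

Emit:
arm_command(
  rows=[
    {"delta_pos":[0,0,-2],"roll":0,"jaw":0},
    {"delta_pos":[0,0,-5],"roll":0.08,"jaw":0},
    {"delta_pos":[0,0,-8],"roll":0.18,"jaw":0},
    {"delta_pos":[0,0,-10.5],"roll":0.26,"jaw":0},
    {"delta_pos":[0,0,-11.5],"roll":0.29,"jaw":0},
    {"delta_pos":[0,0,-11.5],"roll":0.29,"jaw":0},
    {"delta_pos":[0,0,-11.5],"roll":0.29,"jaw":0},
  ],
)

```text
t: 20.17
tool_pos: [0.4509, 0.1175, 0.243]
tcp_rot: [0.707, 0.707, 0.0, 0.0]
wrist_force: [-0.4, 0.4, -1.9]
grip_width: 0.147
gripper_force: 59.3
```

```bash
python3 - <<'E'
from h import *
st()
for i in range(3):
    get_image('side'); marks('side',['basket1_grip','hook1'])
get_image('top');marks('top',['basket1_grip'])
T=tool(); print((T[:3,:3].T@(np.array([.622,.1125,.2024])-T[:3,3])*100).round(2))
E
```

```text
t 20.17 pos [0.4509 0.1175 0.243 ] x [0. 1. 0.] y [ 1. -0.  0.] z [ 0.  0. -1.] grip 0.1466605752393098 59.30815100669861 F [-0.4  0.4 -1.9] q [ 0.1   0.16 -0.38  1.03 -0.    1.67]
side basket1_grip [([0.43, 0.329, 0.117], 0.87)]
side hook1 [([0.62, 0.115, 0.217], 0.83), ([0.622, -0.051, 0.22], 0.73), ([0.617, 0.276, 0.22], 0.57)]
side basket1_grip [([0.43, 0.33, 0.117], 0.64)]
side hook1 [([0.658, 0.519, 0.062], 0.73), ([0.62, 0.113, 0.217], 0.71), ([0.623, -0.048, 0.221], 0.58)]
side basket1_grip [([0.429, 0.33, 0.113], 0.82), ([0.447, 0.122, 0.26], 0.26)]
side hook1 [([0.617, 0.274, 0.221], 0.95), ([0.621, 0.112, 0.218], 0.78), ([0.624, -0.049, 0.22], 0.67), ([0.283, 0.224, 0.087], 0.55)]
top basket1_grip [([0.435, 0.321, 0.116], 0.66)]
[-0.48 17.11  4.04]
```

Emit:
arm_command(
  rows=[
    {"delta_pos":[-0.2,2,0],"roll":0,"jaw":0},
    {"delta_pos":[-0.5,5,0],"roll":0,"jaw":0},
    {"delta_pos":[-0.5,8,0],"roll":0,"jaw":0},
    {"delta_pos":[-0.5,11,0],"roll":0,"jaw":0},
    {"delta_pos":[-0.5,14,0],"roll":0,"jaw":0},
    {"delta_pos":[-0.5,16,0],"roll":0,"jaw":0},
    {"delta_pos":[-0.5,17,0],"roll":0,"jaw":0},
    {"delta_pos":[-0.5,17,0],"roll":0,"jaw":0},
  ],
)

```text
t: 21.38
tool_pos: [0.623, 0.112, 0.2421]
tcp_rot: [0.708, 0.707, 0.0, 0.0]
wrist_force: [-1.1, -0.6, -2.4]
grip_width: 0.149
gripper_force: 59.3
```

```bash
python3 - <<'E'
from h import *
st()
im=shot('side','s6.png')
cv2.imwrite('pics/s6c.png',cv2.resize(im[150:330,270:490][:,:,::-1],None,fx=3.3,fy=3.3,interpolation=cv2.INTER_CUBIC))
E
```

```text
t 21.38 pos [0.623  0.112  0.2421] x [ 0.002  1.    -0.   ] y [ 1.    -0.002  0.   ] z [ 0. -0. -1.] grip 0.14933002696059214 59.287272691726685 F [-1.1 -0.6 -2.4] q [ 0.06  0.48  0.06  1.16 -0.    1.63]
```

View pics/s6c.png

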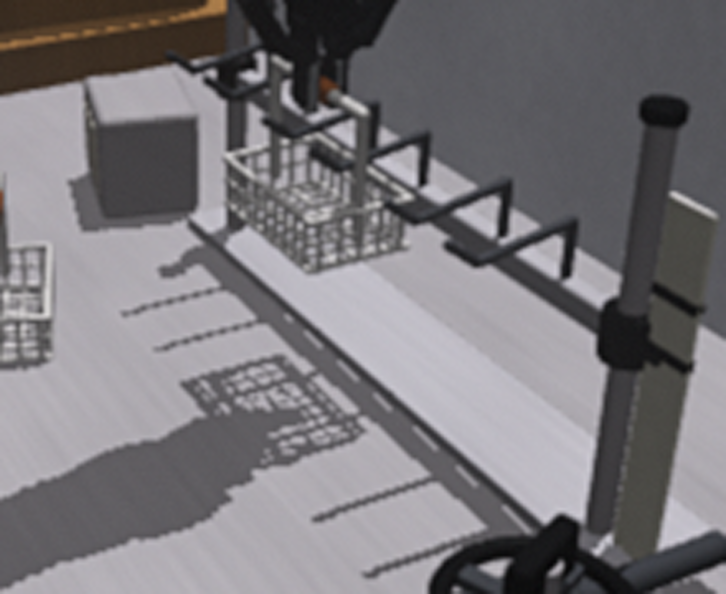

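The basket is over the middle hook: its legs at about (275,110) and (360,140) px straddle the prongs. I'll lower it.

Emit:
arm_command(
  rows=[
    {"delta_pos":[0,-0.1,0.8],"roll":0,"jaw":0},
    {"delta_pos":[0,-0.1,1.6],"roll":0,"jaw":0},
    {"delta_pos":[0,-0.1,2.4],"roll":0,"jaw":0},
    {"delta_pos":[0,-0.1,3],"roll":0,"jaw":0},
    {"delta_pos":[0,-0.1,3.4],"roll":0,"jaw":0},
    {"delta_pos":[0,-0.1,3.4],"roll":0,"jaw":0},
  ],
)

```text
t: 21.93
tool_pos: [0.6189, 0.1123, 0.2078]
tcp_rot: [0.707, 0.707, -0.001, -0.001]
wrist_force: [-1.5, -0.3, -1.5]
grip_width: 0.148
gripper_force: 59.3
```

Emit:
arm_command(
  rows=[
    {"delta_pos":[0,0,0.2],"roll":0,"jaw":0},
    {"delta_pos":[0,0,0.4],"roll":0,"jaw":0},
    {"delta_pos":[0,0,0.4],"roll":0,"jaw":0},
  ],
)

```text
t: 22.18
tool_pos: [0.62, 0.1123, 0.205]
tcp_rot: [0.707, 0.707, 0.0, 0.0]
wrist_force: [-0.7, 0.1, -2.4]
grip_width: 0.149
gripper_force: 59.3
```

```bash
python3 - <<'E'
from h import *
st()
E
```

```text
t 22.18 pos [0.62   0.1123 0.205 ] x [ 0.001  1.    -0.   ] y [ 1.    -0.001  0.   ] z [ 0. -0. -1.] grip 0.14911949428018614 59.28066909313202 F [-0.7  0.1 -2.4] q [ 0.06  0.49 -0.01  1.07 -0.    1.63]
```

Still carrying the weight; lower on until the hooks take it.

Emit:
arm_command(
  rows=[
    {"delta_pos":[0,0.1,0.2],"roll":0,"jaw":0},
    {"delta_pos":[0,0.1,0.4],"roll":0,"jaw":0},
    {"delta_pos":[0,0.1,0.4],"roll":0,"jaw":0},
  ],
)

```text
t: 22.43
tool_pos: [0.622, 0.1123, 0.2016]
tcp_rot: [0.707, 0.707, 0.001, 0.001]
wrist_force: [2.2, 0.1, -0.8]
grip_width: 0.152
gripper_force: 59.5
```

Emit:
arm_command(
  rows=[
    {"delta_pos":[0,0,0.1],"roll":0,"jaw":0},
    {"delta_pos":[0,0,0.2],"roll":0,"jaw":0},
    {"delta_pos":[0,0,0.2],"roll":0,"jaw":0},
  ],
)

```text
t: 22.68
tool_pos: [0.6221, 0.1123, 0.2003]
tcp_rot: [0.707, 0.707, 0.001, 0.001]
wrist_force: [1.9, 0.3, 5.0]
grip_width: 0.152
gripper_force: 60.2
```

Emit:
arm_command(
  rows=[
    {"delta_pos":[0,0,0],"roll":0,"jaw":0.25},
    {"delta_pos":[0,0,0],"roll":0,"jaw":0.35},
    {"delta_pos":[0,0,0],"roll":0,"jaw":0.6},
    {"delta_pos":[0,0,0],"roll":0,"jaw":0.6},
    {"delta_pos":[0,0,0],"roll":0,"jaw":0.6},
    {"delta_pos":[0,0,-1.5],"roll":0,"jaw":0.6},
    {"delta_pos":[0,0,-4],"roll":0,"jaw":0.6},
    {"delta_pos":[0,0,-7],"roll":0,"jaw":0.6},
  ],
)

```text
t: 23.35
tool_pos: [0.6195, 0.1123, 0.2677]
tcp_rot: [0.707, 0.707, -0.002, -0.002]
wrist_force: [0.5, 0.6, -0.1]
grip_width: 0.602
gripper_force: 0.0
```

Emit:
arm_command(
  rows=[
    {"delta_pos":[0,0,-3],"roll":0,"jaw":0.7},
    {"delta_pos":[2,-2,-6],"roll":0,"jaw":0.8},
    {"delta_pos":[4,-5,-6],"roll":0,"jaw":1},
    {"delta_pos":[5,-8.5,-6],"roll":0,"jaw":1},
    {"delta_pos":[6,-12,-6],"roll":0,"jaw":1},
    {"delta_pos":[6,-15,-6],"roll":0,"jaw":1},
    {"delta_pos":[6,-18,-6],"roll":0,"jaw":1},
    {"delta_pos":[6,-19,-6],"roll":0,"jaw":1},
  ],
)

```text
t: 24.02
tool_pos: [0.427, 0.1727, 0.3293]
tcp_rot: [0.707, 0.707, -0.001, -0.001]
wrist_force: [-0.3, -0.4, 0.9]
grip_width: 0.999
gripper_force: 0.0
```

```bash
python3 - <<'E'
from h import *
st(); im=shot('side','s7.png'); marks('side',['basket1_grip','hook1'])
grips(shot('wrist','w7.png')); marks('wrist',['basket1_grip']); shot('top'); marks('top',['basket1_grip'])
E
```

```text
t 24.02 pos [0.427  0.1727 0.3293] x [-0.001  1.    -0.   ] y [ 1.     0.001 -0.002] z [-0.002 -0.    -1.   ] grip 0.9987201878871912 0.0 F [-0.3 -0.4  0.9] q [ 0.22  0.11 -0.22  1.24  0.    1.79]
side basket1_grip [([0.426, 0.328, 0.115], 0.82)]
side hook1 [([0.617, 0.115, 0.216], 0.92), ([0.619, 0.276, 0.216], 0.73), ([0.624, -0.05, 0.223], 0.69)]
grip [0.4328 0.3189 0.122 ] len 0.04 yaw 1.184 tool cm [14.63  0.04 20.74] roll 0.386
grip [0.6984 0.0638 0.122 ] len 0.058 yaw 1.592 tool cm [-10.85  26.62  20.78] roll -0.022
wrist basket1_grip [([0.435, 0.316, 0.113], 0.59)]
top basket1_grip [([0.434, 0.317, 0.117], 0.62)]
```

View pics/w7.png

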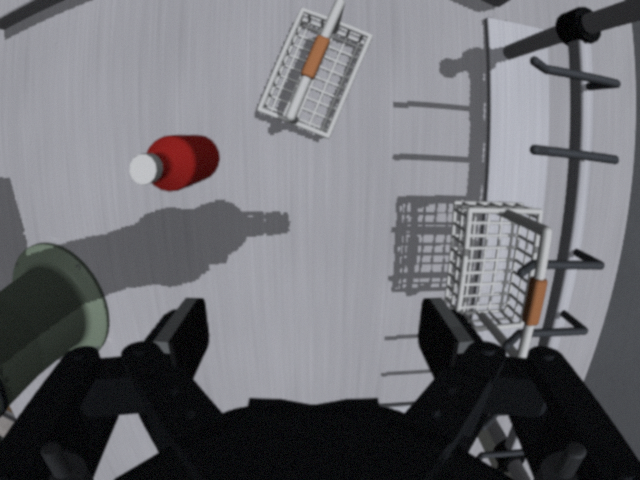

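The basket hangs on the middle hook, its bar crossing both prongs near (535,300) px. The second basket's grip is at (315,58).

Emit:
arm_command(
  rows=[
    {"delta_pos":[3,0,1],"roll":0.1,"jaw":1},
    {"delta_pos":[6,0,2],"roll":0.2,"jaw":1},
    {"delta_pos":[9,0,4],"roll":0.3,"jaw":1},
    {"delta_pos":[12,0,6],"roll":0.385,"jaw":1},
    {"delta_pos":[14,0,8],"roll":0.385,"jaw":1},
    {"delta_pos":[14.5,0,10],"roll":0.385,"jaw":1},
    {"delta_pos":[14.5,0,11],"roll":0.385,"jaw":1},
    {"delta_pos":[14.5,0,11],"roll":0.385,"jaw":1},
  ],
)

```text
t: 25.03
tool_pos: [0.4301, 0.3167, 0.216]
tcp_rot: [0.83, 0.558, -0.003, -0.0]
wrist_force: [-0.2, -1.0, 0.1]
grip_width: 0.997
gripper_force: 0.0
```

```bash
python3 - <<'E'
from h import *
st(); im=shot('wrist'); st(); grips(im); marks('wrist',['basket1_grip']); shot('side'); marks('side',['basket1_grip'])
E
```

```text
t 25.03 pos [0.4301 0.3167 0.216 ] x [ 0.376  0.926 -0.005] y [ 0.926 -0.376 -0.003] z [-0.005 -0.003 -1.   ] grip 0.9970821046877785 0.0 F [-0.2 -1.   0.1] q [ 0.5   0.31 -0.25  1.01 -0.    2.45]
t 25.08 pos [0.4309 0.3167 0.2178] x [ 0.377  0.926 -0.003] y [ 0.926 -0.377 -0.002] z [-0.003 -0.002 -1.   ] grip 0.9994398114215308 0.0 F [-0.5 -0.5  0. ] q [ 0.5   0.31 -0.25  1.01 -0.    2.45]
grip [0.4332 0.3201 0.122 ] len 0.04 yaw 1.186 tool cm [0.42 0.11 9.58] roll -0.002
wrist basket1_grip [([0.435, 0.319, 0.114], 0.8)]
side basket1_grip [([0.43, 0.328, 0.115], 0.61)]
```

Emit:
arm_command(
  rows=[
    {"delta_pos":[0.2,0,3],"roll":0,"jaw":1},
    {"delta_pos":[0.2,0,6],"roll":0,"jaw":1},
    {"delta_pos":[0.2,0,9],"roll":0,"jaw":1},
    {"delta_pos":[0.2,0,11],"roll":0,"jaw":1},
    {"delta_pos":[0.2,0,11.9],"roll":0,"jaw":1},
    {"delta_pos":[0.2,0,11.9],"roll":0,"jaw":0},
    {"delta_pos":[0.2,0,11.9],"roll":0,"jaw":0},
    {"delta_pos":[0.2,0,11.9],"roll":0,"jaw":0},
  ],
  grip_force=60,
)

```text
t: 25.9
tool_pos: [0.4335, 0.3199, 0.102]
tcp_rot: [0.83, 0.558, 0.002, 0.0]
wrist_force: [0.8, -0.7, 0.8]
grip_width: 0.605
gripper_force: 0.0
```

Emit:
arm_command(
  rows=[
    {"delta_pos":[0,0,0],"roll":0,"jaw":0},
    {"delta_pos":[0,0,0],"roll":0,"jaw":0},
    {"delta_pos":[0,0,0],"roll":0,"jaw":0},
    {"delta_pos":[0,0,0],"roll":0,"jaw":0},
    {"delta_pos":[0,0,-1],"roll":0,"jaw":0},
    {"delta_pos":[0,0,-2],"roll":0,"jaw":0},
    {"delta_pos":[0,0,-3],"roll":0,"jaw":0},
  ],
)

```text
t: 26.48
tool_pos: [0.4316, 0.3193, 0.1309]
tcp_rot: [0.83, 0.558, -0.0, -0.0]
wrist_force: [0.4, 0.7, -0.9]
grip_width: 0.148
gripper_force: 58.6
```

```bash
python3 - <<'E'
from h import *
st(); shot('side'); marks('side',['basket1_grip'])
E
```

```text
t 26.48 pos [0.4316 0.3193 0.1309] x [ 0.376  0.926 -0.   ] y [ 0.926 -0.376 -0.001] z [-0.001 -0.    -1.   ] grip 0.1476838749971729 58.60734164714813 F [ 0.4  0.7 -0.9] q [ 0.5   0.39 -0.37  0.81  0.    2.46]
side basket1_grip [([0.429, 0.326, 0.147], 0.78), ([0.623, -0.048, 0.219], 0.71)]
```

Emit:
arm_command(
  rows=[
    {"delta_pos":[0,0,-2],"roll":0,"jaw":0},
    {"delta_pos":[0,0,-5],"roll":-0.08,"jaw":0},
    {"delta_pos":[0,0,-8],"roll":-0.18,"jaw":0},
    {"delta_pos":[0,0,-10.5],"roll":-0.28,"jaw":0},
    {"delta_pos":[0,0,-11.5],"roll":-0.385,"jaw":0},
    {"delta_pos":[0,0,-11.5],"roll":-0.385,"jaw":0},
    {"delta_pos":[0,0,-11.5],"roll":-0.385,"jaw":0},
  ],
)

```text
t: 27.17
tool_pos: [0.432, 0.3195, 0.2452]
tcp_rot: [0.708, 0.706, 0.0, 0.0]
wrist_force: [-0.1, -0.5, -1.3]
grip_width: 0.15
gripper_force: 58.7
```

```bash
python3 - <<'E'
from h import *
get_image('side'); marks('side',['basket1_grip','hook1']);st()
T=tool(); print((T[:3,:3].T@(np.array([.621,.2765,.205])-T[:3,3])*100).round(2))
E
```

```text
side basket1_grip [([0.424, 0.329, 0.259], 0.61)]
side hook1 [([0.62, -0.045, 0.221], 0.76), ([0.62, 0.115, 0.22], 0.65), ([0.618, 0.274, 0.218], 0.6)]
t 27.32 pos [0.431  0.3189 0.2435] x [ 0.003  1.    -0.001] y [ 1.    -0.003 -0.003] z [-0.003 -0.001 -1.   ] grip 0.14757552263127258 58.74971687793732 F [ 0.6 -0.2 -2. ] q [ 0.5   0.29 -0.2   1.07  0.    2.07]
[-4.18 19.02  3.81]
```

Emit:
arm_command(
  rows=[
    {"delta_pos":[-1,1.5,0],"roll":0,"jaw":0},
    {"delta_pos":[-3,4,0],"roll":0,"jaw":0},
    {"delta_pos":[-4.2,7,0],"roll":0,"jaw":0},
    {"delta_pos":[-4.2,10.5,0],"roll":0,"jaw":0},
    {"delta_pos":[-4.2,14,0],"roll":0,"jaw":0},
    {"delta_pos":[-4.2,17,0],"roll":0,"jaw":0},
    {"delta_pos":[-4.2,19,0],"roll":0,"jaw":0},
    {"delta_pos":[-4.2,19,0],"roll":0,"jaw":0},
  ],
)

```text
t: 27.98
tool_pos: [0.625, 0.276, 0.2419]
tcp_rot: [0.709, 0.705, -0.001, -0.0]
wrist_force: [-1.1, -0.3, -1.4]
grip_width: 0.145
gripper_force: 58.9
```

Emit:
arm_command(
  rows=[
    {"delta_pos":[0,0,0],"roll":0,"jaw":0},
    {"delta_pos":[0,0,0.8],"roll":0,"jaw":0},
    {"delta_pos":[0,0,1.6],"roll":0,"jaw":0},
    {"delta_pos":[0,0,2.4],"roll":0,"jaw":0},
    {"delta_pos":[0,0,2.9],"roll":0,"jaw":0},
    {"delta_pos":[0,0,3.2],"roll":0,"jaw":0},
    {"delta_pos":[0,0,3.2],"roll":0,"jaw":0},
  ],
)

```text
t: 28.57
tool_pos: [0.621, 0.2771, 0.2121]
tcp_rot: [0.707, 0.707, -0.001, -0.0]
wrist_force: [0.2, 0.0, -1.7]
grip_width: 0.149
gripper_force: 58.8
```

```bash
python3 - <<'E'
from h import *
st()
im=shot('side','s8.png');st()
cv2.imwrite('pics/s8c.png',cv2.resize(im[130:310,240:460][:,:,::-1],None,fx=3.3,fy=3.3,interpolation=cv2.INTER_CUBIC))
E
```

```text
t 28.57 pos [0.621  0.2771 0.2121] x [ 0.001  1.    -0.   ] y [ 1.    -0.001 -0.002] z [-0.002 -0.    -1.   ] grip 0.14862024306560814 58.83731245994568 F [ 0.2  0.  -1.7] q [0.31 0.59 0.17 1.16 0.   1.88]
t 28.62 pos [0.6214 0.2772 0.2128] x [ 0.001  1.    -0.   ] y [ 1.    -0.001 -0.001] z [-0.001 -0.    -1.   ] grip 0.1536618246514996 58.83761823177338 F [-0.6 -0.5 -2.3] q [0.31 0.59 0.17 1.16 0.   1.88]
```

View pics/s8c.png

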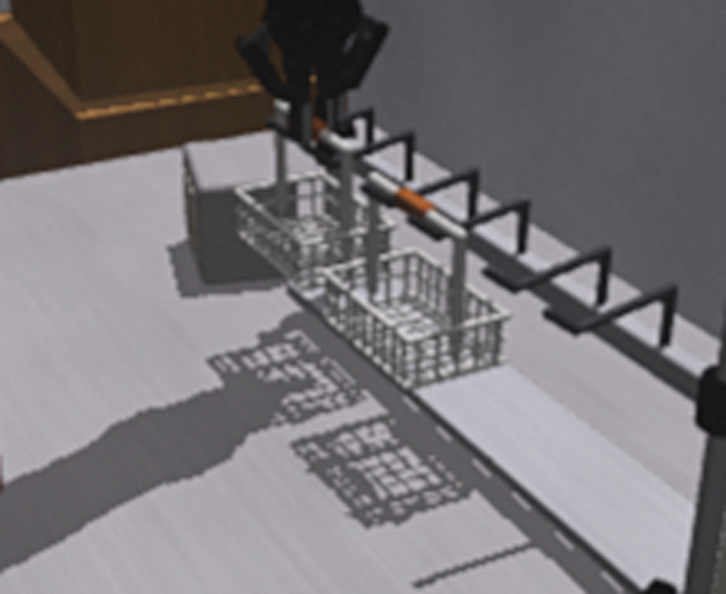

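The first basket hangs with its grip at (413,200) px, and the second is over the left hook, lined up. I'll lower it.

Emit:
arm_command(
  rows=[
    {"delta_pos":[0,0,0.2],"roll":0,"jaw":0},
    {"delta_pos":[0,0,0.5],"roll":0,"jaw":0},
    {"delta_pos":[0,0,0.7],"roll":0,"jaw":0},
    {"delta_pos":[0,0,0.7],"roll":0,"jaw":0},
  ],
)

```text
t: 28.95
tool_pos: [0.6217, 0.2771, 0.2056]
tcp_rot: [0.707, 0.707, -0.0, -0.0]
wrist_force: [-0.2, -0.0, -1.7]
grip_width: 0.149
gripper_force: 58.8
```

Emit:
arm_command(
  rows=[
    {"delta_pos":[0,0,0.1],"roll":0,"jaw":0},
    {"delta_pos":[0,0,0.2],"roll":0,"jaw":0},
    {"delta_pos":[0,0,0.2],"roll":0,"jaw":0},
  ],
)

```text
t: 29.2
tool_pos: [0.6219, 0.2771, 0.2039]
tcp_rot: [0.707, 0.707, -0.0, -0.0]
wrist_force: [-0.0, 0.4, -1.9]
grip_width: 0.148
gripper_force: 58.8
```

Emit:
arm_command(
  rows=[
    {"delta_pos":[0,0,0.1],"roll":0,"jaw":0},
    {"delta_pos":[0,0,0.2],"roll":0,"jaw":0},
    {"delta_pos":[0,0,0.2],"roll":0,"jaw":0},
  ],
)

```text
t: 29.45
tool_pos: [0.622, 0.2772, 0.2021]
tcp_rot: [0.707, 0.707, 0.0, 0.0]
wrist_force: [-0.5, 0.4, -1.1]
grip_width: 0.145
gripper_force: 59.1
```

Emit:
arm_command(
  rows=[
    {"delta_pos":[0,0,0.1],"roll":0,"jaw":0},
    {"delta_pos":[0,0,0.15],"roll":0,"jaw":0},
    {"delta_pos":[0,0,0.15],"roll":0,"jaw":0},
  ],
)

```text
t: 29.7
tool_pos: [0.6221, 0.2772, 0.2014]
tcp_rot: [0.707, 0.707, 0.0, 0.0]
wrist_force: [-2.0, -0.1, 4.0]
grip_width: 0.148
gripper_force: 59.5
```

Emit:
arm_command(
  rows=[
    {"delta_pos":[0,0,0],"roll":0,"jaw":0.25},
    {"delta_pos":[0,0,0],"roll":0,"jaw":0.35},
    {"delta_pos":[0,0,0],"roll":0,"jaw":0.6},
    {"delta_pos":[0,0,0],"roll":0,"jaw":0.6},
    {"delta_pos":[0,0,0],"roll":0,"jaw":0.6},
    {"delta_pos":[0,0,-1.5],"roll":0,"jaw":0.6},
    {"delta_pos":[0,0,-4],"roll":0,"jaw":0.6},
    {"delta_pos":[0,0,-7],"roll":0,"jaw":0.6},
  ],
)

```text
t: 30.37
tool_pos: [0.6207, 0.2768, 0.2692]
tcp_rot: [0.707, 0.707, -0.002, -0.001]
wrist_force: [0.0, 0.1, -0.2]
grip_width: 0.6
gripper_force: 0.0
```

Emit:
arm_command(
  rows=[
    {"delta_pos":[0,0,-3],"roll":0,"jaw":0.7},
    {"delta_pos":[0,-2,-6],"roll":0,"jaw":0.8},
    {"delta_pos":[-1,-5,-6],"roll":0,"jaw":1},
    {"delta_pos":[-3,-8,-6],"roll":0,"jaw":1},
    {"delta_pos":[-5,-11,-6],"roll":0,"jaw":1},
    {"delta_pos":[-7,-14,-6],"roll":0,"jaw":1},
  ],
)

```text
t: 30.87
tool_pos: [0.4803, 0.2067, 0.3305]
tcp_rot: [0.707, 0.707, 0.0, 0.0]
wrist_force: [0.5, -0.4, -0.2]
grip_width: 1.002
gripper_force: 0.0
```

Emit:
arm_command(
  rows=[
    {"delta_pos":[-3,0,0],"roll":-0.12,"jaw":1},
    {"delta_pos":[-7,0,0],"roll":-0.24,"jaw":1},
    {"delta_pos":[-11,0,0],"roll":-0.36,"jaw":1},
    {"delta_pos":[-15,0,0],"roll":-0.48,"jaw":1},
    {"delta_pos":[-19,0,0],"roll":-0.6,"jaw":1},
    {"delta_pos":[-23,0,0],"roll":-0.72,"jaw":1},
    {"delta_pos":[-27,0,0],"roll":-0.84,"jaw":1},
    {"delta_pos":[-31,0,0],"roll":-0.96,"jaw":1},
  ],
)

```text
t: 31.53
tool_pos: [0.4816, -0.079, 0.3309]
tcp_rot: [0.335, 0.942, 0.0, 0.0]
wrist_force: [0.3, 0.1, -0.6]
grip_width: 1.0
gripper_force: 0.0
```

Emit:
arm_command(
  rows=[
    {"delta_pos":[0,0,0],"roll":-0.12,"jaw":1},
    {"delta_pos":[0,0,0],"roll":-0.24,"jaw":1},
    {"delta_pos":[0,0,0],"roll":-0.36,"jaw":1},
    {"delta_pos":[0,0,0],"roll":-0.48,"jaw":1},
    {"delta_pos":[0,0,0],"roll":-0.6,"jaw":1},
    {"delta_pos":[0,0,0],"roll":-0.72,"jaw":1},
    {"delta_pos":[0,0,0],"roll":-0.84,"jaw":1},
    {"delta_pos":[0,0,0],"roll":-0.96,"jaw":1},
  ],
)

```text
t: 32.2
tool_pos: [0.4818, -0.0773, 0.3307]
tcp_rot: [-0.138, 0.99, -0.0, 0.0]
wrist_force: [0.4, -0.0, 0.4]
grip_width: 0.997
gripper_force: 0.0
```

```bash
python3 - <<'E'
from h import *
st(); im=shot('side','s9.png'); marks('side',['basket1_grip','hook1']); shot('top','t9.png'); marks('top',['basket1_grip','bottle_center','jar_center'])
im2=cv2.imread('pics/t9.png')
a=cv2.resize(im[130:310,240:460][:,:,::-1],(396,324)); b=cv2.resize(im2[120:300,120:340],(396,324)); cv2.imwrite('pics/c9.png',np.hstack([a,b]))
T=tool(); print((T[:3,:3].T@(np.array([.558,-.248,.11])-T[:3,3])*100).round(2)); 
get_image('wrist'); marks('wrist',['wheel_grip'])
E
```

```text
t 32.2 pos [ 0.4818 -0.0773  0.3307] x [-0.962 -0.274 -0.   ] y [-0.274  0.962 -0.   ] z [ 0. -0. -1.] grip 0.9973708453292573 0.0 F [ 0.4 -0.   0.4] q [-0.31  0.16 -0.16  1.25 -0.   -0.59]
side basket1_grip [([0.616, 0.288, 0.219], 0.72)]
side hook1 [([0.623, 0.115, 0.216], 0.8), ([0.624, -0.05, 0.222], 0.69), ([0.616, 0.274, 0.218], 0.67)]
top basket1_grip [([0.622, 0.277, 0.215], 0.59)]
top bottle_center [([0.286, 0.217, 0.081], 0.93)]
top jar_center [([0.332, -0.288, 0.043], 0.74)]
[ -2.78 -18.48  22.06]
wrist wheel_grip [([0.561, -0.25, 0.111], 0.59)]
```

View pics/c9.png

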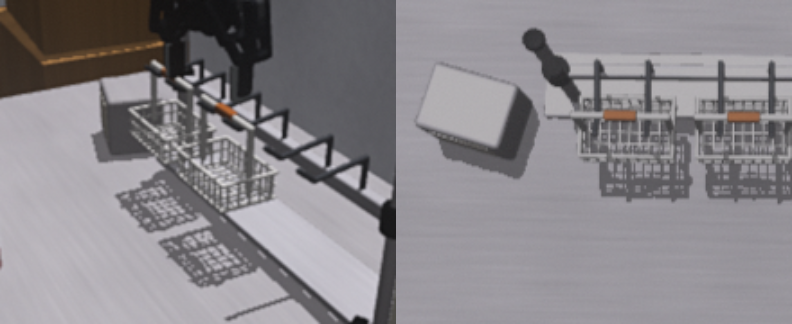

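Both baskets hang freely on the left and middle hooks (grips at about (160,75) and (225,108) px in the left half), and nothing else has moved. Now to the wheel.

Emit:
arm_command(
  rows=[
    {"delta_pos":[0,-3.5,0],"roll":-0.03,"jaw":1},
    {"delta_pos":[-0.5,-7,0],"roll":-0.06,"jaw":1},
    {"delta_pos":[-1,-10.5,0],"roll":-0.09,"jaw":1},
    {"delta_pos":[-2,-14,2],"roll":-0.13,"jaw":1},
    {"delta_pos":[-2.8,-17,5],"roll":-0.13,"jaw":1},
    {"delta_pos":[-2.8,-18.5,9],"roll":-0.13,"jaw":1},
    {"delta_pos":[-2.8,-18.5,13],"roll":-0.13,"jaw":1},
    {"delta_pos":[-2.8,-18.5,14],"roll":-0.13,"jaw":1},
  ],
)

```text
t: 33.32
tool_pos: [0.5551, -0.2472, 0.1835]
tcp_rot: [-0.198, 0.98, 0.004, -0.004]
wrist_force: [-0.8, 0.7, -0.6]
grip_width: 1.0
gripper_force: 0.0
```

```bash
python3 - <<'E'
from h import *
get_image('side')
st(); im=shot('wrist','w10.png'); marks('wrist',['wheel_grip'])
# bar: dark pixels near wheel centre
g=im.max(2); 
for v in range(170,320,10):
    r=np.where(g[v,255:375]<48)[0]+255
    print(v,np.split(r,np.where(np.diff(r)>1)[0]+1) and [(int(s[0]),int(s[-1])) for s in np.split(r,np.where(np.diff(r)>1)[0]+1) if len(s)])
t=cv2.imread('pics/t9.png').astype(int); m=((t[:,:,2]-t[:,:,0]>60)&(t[:,:,1]>50)).astype(np.uint8)
n,l,s,c=cv2.connectedComponentsWithStats(m); print([(c[i].round(),s[i,4]) for i in range(1,n) if s[i,4]>8])
E
```

```text
t 33.37 pos [ 0.5549 -0.2464  0.1844] x [-0.921 -0.39   0.006] y [-0.39   0.921  0.009] z [-0.009  0.006 -1.   ] grip 1.0001269643684332 0.0 F [-0.6 -0.2 -1.6] q [-0.54  0.47 -0.09  1.02  0.   -0.94]
wrist wheel_grip [([0.562, -0.255, 0.115], 0.89)]
170 [(261, 353)]
180 [(255, 279), (329, 365)]
190 [(255, 262), (350, 374)]
200 [(360, 368), (371, 374)]
210 [(290, 313), (367, 374)]
220 [(288, 314), (370, 374)]
230 [(288, 316), (335, 338), (374, 374)]
240 [(290, 300), (311, 316)]
250 [(292, 302), (311, 316), (373, 374)]
260 [(293, 301), (304, 304), (314, 317), (371, 374)]
270 [(295, 303), (312, 318), (367, 374)]
280 [(296, 305), (307, 319), (360, 374)]
290 [(255, 263), (296, 304), (306, 321), (348, 371)]
300 [(255, 258), (262, 280), (298, 322), (330, 352), (354, 362)]
310 [(266, 275), (278, 280), (282, 335), (337, 347)]
[(array([623., 125.]), np.int32(551)), (array([595., 127.]), np.int32(565)), (array([567., 129.]), np.int32(545)), (array([539., 131.]), np.int32(551)), (array([629., 166.]), np.int32(570)), (array([601., 169.]), np.int32(579)), (array([572., 171.]), np.int32(576)), (array([544., 173.]), np.int32(564)), (array([244., 184.]), np.int32(68)), (array([313., 184.]), np.int32(67)), (array([606., 419.]), np.int32(1910)), (array([573., 403.]), np.int32(11)), (array([632., 447.]), np.int32(18)), (array([617., 447.]), np.int32(9))]
```

```bash
python3 - <<'E'
from h import *
get_image('side');get_image('side')
im=get_image('wrist'); g=im.max(2); P=[]
for v in (212,220,228,270,280,288):
    r=np.where(g[v,282:330]<48)[0]+282; P.append(ray((r[0]+r[-1])/2,v,.122)); print(v,r[0],r[-1])
P=np.array(P); st(); d=P[0]-P[-1]; T=tool()
print(P[:,:2].round(4),'bar yaw',np.arctan2(d[1],d[0])%np.pi,'tool x yaw',np.arctan2(T[1,0],T[0,0])%np.pi)
print((T[:3,:3].T@(P.T-T[:3,3:])*100).round(2))
E
```

```text
212 297 321
220 297 323
228 298 324
270 304 326
280 304 328
288 282 328
t 33.62 pos [ 0.5602 -0.2484  0.1939] x [-0.92  -0.392 -0.003] y [-0.392  0.92  -0.004] z [ 0.004 -0.003 -1.   ] grip 1.0008230089247538 0.0 F [-0.   1.2 -0.9] q [-0.54  0.46 -0.08  1.02  0.   -0.94]
[[ 0.5361 -0.2628]
 [ 0.5403 -0.2604]
 [ 0.5445 -0.2579]
 [ 0.5679 -0.2453]
 [ 0.5737 -0.2422]
 [ 0.5814 -0.2463]] bar yaw 0.34801222339882676 tool x yaw 0.4024455793859407
[[ 2.8   2.32  1.84 -0.81 -1.47 -2.01]
 [-0.35 -0.29 -0.24  0.01  0.07 -0.61]
 [ 7.19  7.19  7.19  7.2   7.2   7.2 ]]
```

Emit:
arm_command(
  rows=[
    {"delta_pos":[0,0,3],"roll":-0.1,"jaw":1},
    {"delta_pos":[0,0,6],"roll":-0.1,"jaw":1},
    {"delta_pos":[0,0,8.5],"roll":-0.1,"jaw":1},
    {"delta_pos":[0,0,9.7],"roll":-0.1,"jaw":1},
    {"delta_pos":[0,0,9.7],"roll":-0.1,"jaw":0},
    {"delta_pos":[0,0,9.7],"roll":-0.1,"jaw":0},
    {"delta_pos":[0,0,9.7],"roll":-0.1,"jaw":0},
    {"delta_pos":[0,0,9.7],"roll":-0.1,"jaw":0},
  ],
  grip_force=90,
)

```text
t: 34.28
tool_pos: [0.5601, -0.2488, 0.0961]
tcp_rot: [-0.248, 0.969, -0.001, 0.001]
wrist_force: [0.4, -0.1, 0.1]
grip_width: 0.455
gripper_force: 0.0
```

Emit:
arm_command(
  rows=[
    {"delta_pos":[0,0,0],"roll":0,"jaw":0},
    {"delta_pos":[0,0,0],"roll":0,"jaw":0},
    {"delta_pos":[0,0,0],"roll":0,"jaw":0},
    {"delta_pos":[0,0,0],"roll":0,"jaw":0},
  ],
)

```text
t: 34.62
tool_pos: [0.5597, -0.2488, 0.0959]
tcp_rot: [-0.248, 0.969, -0.001, 0.001]
wrist_force: [-1.3, 0.2, 6.7]
grip_width: 0.235
gripper_force: 87.9
```

```bash
python3 - <<'E'
from h import *
st()
get_image('side'); marks('side',['hook1','basket1_grip'])
E
```

```text
t 34.62 pos [ 0.5597 -0.2488  0.0959] x [-0.877 -0.481 -0.002] y [-0.481  0.877 -0.003] z [ 0.003 -0.002 -1.   ] grip 0.23538160423045848 87.9377818107605 F [-1.3  0.2  6.7] q [-0.54  0.55 -0.21  0.81 -0.   -1.04]
side hook1 [([0.625, -0.047, 0.22], 0.98), ([0.616, 0.115, 0.216], 0.96), ([0.619, 0.278, 0.22], 0.56)]
side basket1_grip [([0.619, 0.286, 0.215], 0.77)]
```

Emit:
arm_command(
  rows=[
    {"delta_pos":[0,0,0],"roll":0.08,"jaw":0},
    {"delta_pos":[0,0,0],"roll":0.18,"jaw":0},
    {"delta_pos":[0,0,0],"roll":0.28,"jaw":0},
    {"delta_pos":[0,0,0],"roll":0.38,"jaw":0},
    {"delta_pos":[0,0,0],"roll":0.48,"jaw":0},
    {"delta_pos":[0,0,0],"roll":0.58,"jaw":0},
    {"delta_pos":[0,0,0],"roll":0.68,"jaw":0},
    {"delta_pos":[0,0,0],"roll":0.78,"jaw":0},
  ],
)

```text
t: 35.43
tool_pos: [0.5597, -0.2488, 0.0959]
tcp_rot: [0.141, 0.99, -0.001, 0.002]
wrist_force: [-1.2, 0.4, 6.9]
grip_width: 0.238
gripper_force: 88.1
```

Emit:
arm_command(
  rows=[
    {"delta_pos":[0,0,0],"roll":0.1,"jaw":0},
    {"delta_pos":[0,0,0],"roll":0.2,"jaw":0},
    {"delta_pos":[0,0,0],"roll":0.3,"jaw":0},
    {"delta_pos":[0,0,0],"roll":0.4,"jaw":0},
    {"delta_pos":[0,0,0],"roll":0.5,"jaw":0},
    {"delta_pos":[0,0,0],"roll":0.6,"jaw":0},
    {"delta_pos":[0,0,0],"roll":0.7,"jaw":0},
    {"delta_pos":[0,0,0],"roll":0.8,"jaw":0},
  ],
)

```text
t: 36.1
tool_pos: [0.5598, -0.2487, 0.0959]
tcp_rot: [0.515, 0.857, -0.0, 0.002]
wrist_force: [0.1, 1.2, 6.5]
grip_width: 0.231
gripper_force: 88.1
```

Emit:
arm_command(
  rows=[
    {"delta_pos":[0,0,0],"roll":0.1,"jaw":0},
    {"delta_pos":[0,0,0],"roll":0.2,"jaw":0},
    {"delta_pos":[0,0,0],"roll":0.3,"jaw":0},
    {"delta_pos":[0,0,0],"roll":0.4,"jaw":0},
    {"delta_pos":[0,0,0],"roll":0.48,"jaw":0},
    {"delta_pos":[0,0,0],"roll":0.48,"jaw":0},
    {"delta_pos":[0,0,0],"roll":0.48,"jaw":0},
  ],
)

```text
t: 36.68
tool_pos: [0.5598, -0.2487, 0.0959]
tcp_rot: [0.703, 0.711, 0.0, 0.002]
wrist_force: [-0.1, 0.2, 7.5]
grip_width: 0.237
gripper_force: 88.1
```

```bash
cat > hz.py <<'E'
from h import *
st()
for cam in('top','side'):
    H=[]
    for i in range(5):
        get_image(cam)
        for d in mark_of(cam,'hook1'):
            p=w(cam,d['position'])
            if d['conf']>.4 and .6<p[0]<.65 and p[2]>.19: H.append(p)
    H=np.array(H)
    for y in(-.05,.113,.275):
        h=H[abs(H[:,1]-y)<.05]
        if len(h): print(cam,y,len(h),h.mean(0).round(4))
marks('side',['basket1_grip'])
E
python3 hz.py
```

```text
t 36.68 pos [ 0.5598 -0.2487  0.0959] x [-0.012  1.    -0.002] y [1.    0.012 0.003] z [ 0.003 -0.002 -1.   ] grip 0.23725969611875938 88.1370484828949 F [-0.1  0.2  7.5] q [-0.54  0.55 -0.21  0.81  0.    1.02]
top -0.05 5 [ 0.6236 -0.0508  0.2593]
top 0.113 5 [0.6236 0.1072 0.2596]
top 0.275 5 [0.6238 0.2729 0.2564]
side -0.05 5 [ 0.6222 -0.0478  0.2615]
side 0.113 5 [0.6209 0.1145 0.2574]
side 0.275 5 [0.617  0.2761 0.2607]
side basket1_grip [([0.622, 0.287, 0.256], 0.62), ([0.557, -0.243, 0.106], 0.58)]
```

Emit:
arm_command(
  rows=[
    {"delta_pos":[0,0,0],"roll":0.04,"jaw":0},
    {"delta_pos":[0,0,0],"roll":0.04,"jaw":0},
    {"delta_pos":[0,0,0],"roll":0.04,"jaw":1},
    {"delta_pos":[0,0,0],"roll":0.04,"jaw":1},
    {"delta_pos":[0,0,0],"roll":0.04,"jaw":1},
    {"delta_pos":[0,0,0],"roll":0.04,"jaw":1},
    {"delta_pos":[0,0,-3],"roll":0.04,"jaw":1},
    {"delta_pos":[0,0,-7],"roll":0.04,"jaw":1},
  ],
)

```text
t: 38.4
tool_pos: [0.5556, -0.2464, 0.1603]
tcp_rot: [0.717, 0.697, -0.001, -0.004]
wrist_force: [1.2, -0.5, 0.2]
grip_width: 1.002
gripper_force: 0.0
```

Emit:
arm_command(
  rows=[
    {"delta_pos":[0,0,-4],"roll":0,"jaw":1},
    {"delta_pos":[0,0,-8],"roll":0,"jaw":1},
    {"delta_pos":[2,-3,-12],"roll":0,"jaw":1},
    {"delta_pos":[4,-6,-15],"roll":0,"jaw":1},
    {"delta_pos":[8,-8,-16],"roll":0,"jaw":1},
    {"delta_pos":[12,-10,-16],"roll":0,"jaw":1},
    {"delta_pos":[16,-11,-16],"roll":0,"jaw":1},
    {"delta_pos":[20,-12,-16],"roll":0,"jaw":1},
  ],
)

```text
t: 39.07
tool_pos: [0.4475, -0.0625, 0.3242]
tcp_rot: [0.717, 0.697, 0.0, 0.001]
wrist_force: [1.1, 1.3, -0.1]
grip_width: 0.996
gripper_force: 0.0
```

Emit:
arm_command(
  rows=[
    {"delta_pos":[3,-1,0],"roll":0,"jaw":1},
    {"delta_pos":[6,-2,0],"roll":0,"jaw":1},
    {"delta_pos":[9,-3,0],"roll":0,"jaw":1},
    {"delta_pos":[12,-3,0],"roll":0,"jaw":1},
    {"delta_pos":[14,-3,0],"roll":0,"jaw":1},
    {"delta_pos":[14,-3,0],"roll":0,"jaw":1},
  ],
)

```text
t: 39.57
tool_pos: [0.422, 0.0802, 0.3235]
tcp_rot: [0.715, 0.699, 0.001, -0.0]
wrist_force: [-0.2, -0.0, -0.6]
grip_width: 1.005
gripper_force: 0.0
```

```bash
python3 hz.py; python3 - <<'E'
from h import *
im=shot('side')[:,:,::-1]
a=cv2.resize(im[140:320,270:500],(460,360)); b=cv2.resize(im[205:275,450:500],(300,420),interpolation=cv2.INTER_CUBIC)
o=np.zeros((420,760,3),np.uint8);o[:360,:460]=a;o[:,460:]=b;cv2.imwrite('pics/f.png',o)
E
```

```text
t 39.57 pos [0.422  0.0802 0.3235] x [0.023 1.    0.001] y [ 1.    -0.023  0.   ] z [ 0.     0.001 -1.   ] grip 1.0050985907456407 0.0 F [-0.2 -0.  -0.6] q [ 0.01  0.05 -0.3   1.22  0.    1.61]
top -0.05 5 [ 0.6238 -0.0522  0.2598]
top 0.113 6 [0.6232 0.1095 0.2594]
top 0.275 4 [0.6235 0.2725 0.2556]
side -0.05 5 [ 0.6224 -0.0486  0.2628]
side 0.113 5 [0.6206 0.1145 0.258 ]
side 0.275 5 [0.6189 0.2745 0.2595]
side basket1_grip [([0.621, -0.047, 0.262], 0.65), ([0.621, 0.288, 0.258], 0.55), ([0.283, 0.224, 0.086], 0.3)]
```

View pics/f.png

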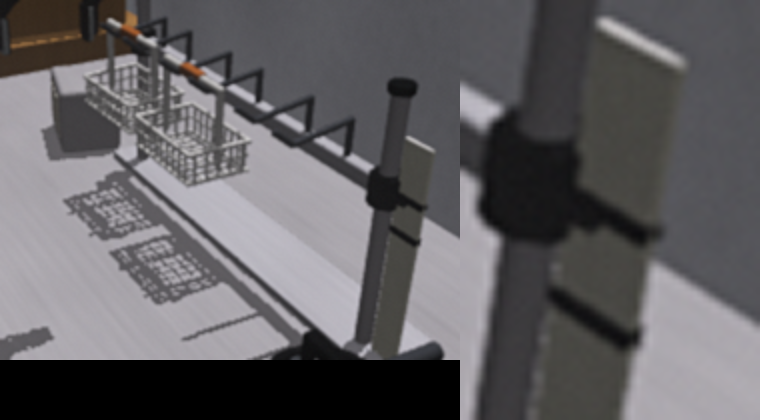

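Both baskets hang freely, and the pointer is at the upper mark (about (590,205) px), with the same small offset from viewing angle as before. I'm handing in the job.

```bash
python3 -c "
from cell import *
print(close_job())"
```

```text
the job is handed in; nothing more can be done
None
```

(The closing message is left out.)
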